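Open, fill and lock the biscuit keeper

TASK

Put the shortbread away in the biscuit keeper: press its glass cover down, turn it counter-clockwise a quarter turn to free it, and stand it upright on the round cork mat. Stack all the biscuits flat in one square pile on the keeper's raised white plate, edges in line with the plate's, then put the cover back over them with its lugs in the slots, press it down and turn it clockwise as far as it goes so that it locks. Leave the cups and the sugar pot where they are.

Things in the scene. Friction and masses are not known exactly. Their poses are not given: they have to be found in the camera images.
- plate_top (a point): centre of the upper face of the keeper's raised square white plate (54 x 54 mm, 26 mm above the worktop, edges along x and y). The keeper is a round steel stand, 136 mm across, stuck fast to the worktop. Around the plate lies a black sprung seal disc (96 mm across, its top 12 mm below the plate's), outside it a steel collar, radius 49.5 to 64 mm, its top 4 mm below the plate's
- slot_a (a point): middle of one of the collar's two open slots (on the plate's +x side, 57 mm from the centre, about 40 degrees wide, a small black mark beside it), level with the collar's top. A lug that has gone down through a slot can turn only clockwise seen from above, under the collar's roof (underside 9 mm below the plate's top), some 84 degrees to a stop, and back
- slot_b (a point): the same for the other slot, on the plate's -x side
- cover_bar (a point): centre of the wooden grip bar on top of the glass cover: 60 mm along x, 16 mm thick along y, 30 mm high; bar centre 106 mm above the cover's lower rim, bar foot (the glass top) 91 mm above it. The cover starts locked on the empty keeper (bar across the slots), weighs 0.26 to 0.38 kg and is the same after half a turn
- cover_rim (a point): centre of the clear glass cover's lower rim plane (glass outer radius 47 mm, inner 44 mm, 86 mm high inside); z up, x through the lugs and along the bar. Lowered into the slots it comes to lie on the seal, rim 12 mm below the plate's top; pressed 3 to 5 mm further (7 to 12 N, hard stop at 5.5 mm) it can be turned; let go, the seal lifts its lugs against the roof and so holds it
- lug_a (a point): middle of one of the cover's two steel lugs, at its lower rim on the +x side, 51 mm from the axis: 20 mm wide, 5 mm high, reaching out to 56 mm
- lug_b (a point): the other lug, on the -x side
- mat_top (a point): centre of the upper face of the round cork mat, 140 mm across, 3 mm thick, fixed to the worktop, on which the cover is to stand meanwhile
- biscuit1_mid (a point): centre of a square shortbread biscuit, 50 x 50 x 11 mm, z through its thickness, x and y along its edges; about 28 g; starts flat on the worktop. Four to six biscuits are there, the others absent
- biscuit2_mid (a point): centre of a square shortbread biscuit, 50 x 50 x 11 mm, z through its thickness, x and y along its edges; about 28 g; starts flat on the worktop. Four to six biscuits are there, the others absent
- biscuit3_mid (a point): centre of a square shortbread biscuit, 50 x 50 x 11 mm, z through its thickness, x and y along its edges; about 28 g; starts flat on the worktop. Four to six biscuits are there, the others absent
- biscuit4_mid (a point): centre of a square shortbread biscuit, 50 x 50 x 11 mm, z through its thickness, x and y along its edges; about 28 g; starts flat on the worktop. Four to six biscuits are there, the others absent
- biscuit5_mid (a point): centre of a square shortbread biscuit, 50 x 50 x 11 mm, z through its thickness, x and y along its edges; about 28 g; starts flat on the worktop. Four to six biscuits are there, the others absent
- biscuit6_mid (a point): centre of a square shortbread biscuit, 50 x 50 x 11 mm, z through its thickness, x and y along its edges; about 28 g; starts flat on the worktop. Four to six biscuits are there, the others absent
- sugar_pot: stainless sugar pot with a hinged lid, 82 mm across, 90 mm high, ear to its +y. A bystander; origin at the centre of its underside
- cup1: white ceramic cup, 82 mm across, 72 mm high, ear to its +y. A bystander; origin at the centre of its underside
- cup2: white ceramic cup like the other. A bystander; origin at the centre of its underside
Not all that is in view belongs to the job. Leave any purple look-alike of the part that bears biscuit3_mid alone. Leave any turquoise look-alike of the part that bears mat_top alone.

How it is judged:
By the outcome, as a careful person would: the job done as asked, in the order asked, and still so for the second after the job is handed in, with the robot touching nothing.
Of biscuit1, biscuit2, biscuit3, biscuit4, biscuit5, biscuit6 only 4 to 6 are there at a start; the rules pass over those that are not, and their reading is None.
At some moment in a run one of cover may be knocked a few centimetres aside while the robot is not near it.
Once in a run the grip may slacken for a moment while it holds something.
It also fails if it takes over 210 s, if anything falls off the work surface, if the arm or the gripper's body presses on something with over 40 N, if the wrist force passes 120 N, or if a joint passes its speed limit or range.

ROBOT

A 7-joint arm with a two-finger parallel gripper is mounted at the origin on the work surface. World frame = base frame: x ahead of the robot, y to its left, z up, the work surface at z = 0. Lengths are in mm, angles in rad, forces in N, time in s.
With the tool pointing down it reaches from about 400 to 875 mm from the base axis. Payload 4.4 kg.
Tool frame: the origin (TCP) lies on the centre line of the jaws, within the pads' length; the fingertips stand 25 mm ahead of it and the grasp point (between the pads) lies 6 mm ahead of it; x points along the fingers, y is the direction in which the jaws open and shut, and the axes are right-handed (so a half turn about x gives the same grasp; the last joint's range is limited). The gripper opens to 85 mm and grips with 20 to 120 N. Pads are 22 mm wide; open, the fingers measure 114 mm over their backs; the gripper's body (76 mm by 85 mm) begins 54 mm behind the grasp point. The pads swing forward as they close: fully open they stand 13 mm farther back than shut.
Start: joints at [1.076, 0.628, 0.038, 1.517, -0.027, 0.996, -0.02], TCP at [270.284, -591.155, 256.313] pointing down, gripper open.
Joint ranges: [-3.06, 3.06], [-0.37, 2.12], [-1.25, 1.32], [0.18, 2.47], [-1.1, 4.24], [0.23, 1.98], [-2.94, 2.94]. Speed limits (rad/s): [2.57, 2.57, 3.14, 3.14, 3.14, 3.14, 3.14].

INTERFACE

Orientations are given as [roll, pitch, yaw] about the fixed x, y, z axes, in that order (R = Rz(yaw) Ry(pitch) Rx(roll)).
In Python, from cell import * gives the robot as it stands. The module is installed in compiled form; this text tells all that it offers.
- The arm moves only by the tool jog_arm, never from a script. Its argument "series" is a list of rows, each a list of 3 entries, a list of its own where there are three numbers: the turn, a rotation vector about the tool's x, y, z in degrees, then the shift along the tool's x, y, z in mm, then the gripper's target within -1 to 1 (shut at 1, half-way at 0, fully open at -1). In form: [[[rx, ry, rz], [dx, dy, dz], hand], ...]. A call has 1 to 8 rows; each row shifts and turns the commanded pose from where the row before left it, along the tool's axes as they then stand; what a row does not reach is not made up. A row lasts 1/8 s, in which the tool goes at most 62.5 mm and 10.7 degrees, less where a joint would pass 70% of its speed; a pose out of reach is approached as far as the arm can. A call is refused whole if a number of a shift passes 62.5 or a number of a turn 10.7, either way. A call with a gripper value outside its range is refused whole. The fingers move at their own pace and stop on an object; the grip force is fixed at half the most. Time passes only in rows, so rows that do not move let the fingers close. It gives the time, the measured TCP pose, the force and the opening at its end, in the units of the state.
- read_state(): the state, without advancing time (a new reading comes with each control period).
- get_image(name): name is "scene" or "top" or "wrist"; returns a dict with "img" (420x560x3 uint8, red, green, blue), "range_z" (420x560 float32, mm along the optical axis (not along the pixel's ray), 0 where there is no reading), "fovy" (degrees; the focal length in pixels is half the picture's height over the tangent of half this angle, whatever the lens; pixels are square), "cx", "cy" (the principal point, pixels), "k1" (the pictures are not rectified: a ray, as slopes to the right and down, at radius r is drawn at 1 + k1 r^2 times it, then the intrinsics apply), "cam_to_world" (4x4, takes a point from camera to world coordinates). Camera axes: x right, y up, looking along -z (the intrinsics and any distortion apply to the point x, -y, -z); pixel columns grow to the right and rows downward; lengths in mm; the calibration is good to about 2 mm. A picture is of the moment at which its call begins.
- finish_job(): hands the job in, once; it reports no verdict.
The state is a dict: "clock": time; "qpos": joint angles; "qd": joint speeds; "tau": joint torques, N m; "eef_pos": TCP position; "tool_rot": TCP orientation; "force": force on the tool from outside, world axes, zero at the start; "torque": the same for the moment, N m; "width": finger opening in mm.
Only numpy, scipy, OpenCV 4.12 (cv2) and the standard library are available. Lean on these libraries where they do the work, as an engineer would, in place of code of your own. Each camera call takes 0.05 s, during which the arm holds its last target. There are 200 camera calls.

## Working session

There is one attempt and no reset: what is moved stays moved. The work goes in short steps, Python scripts to look and compute and a tool call to move; the robot and the scene stay as the last step left them, time stands still between calls to the robot, and variables do not carry over. Pictures are saved under pics/ and viewed, about 12 in all and at most 16, crops included, and the job is handed in when it is done.

Besides the shell and the picture viewer there is one more tool, called after "Request:" as name([rows], argument=value, ...), one row to a line, values as JSON. jog_arm: Moves the arm, as the interface text tells. Its arguments: {"type":"object","properties":{"series":{"type":"array"}},"required":["series"]}

```bash
mkdir -p pics
cat > h.py <<'E'
from cell import *
import numpy as np, cv2
def grab(n):
    d=get_image(n); return d
def K(d):
    f=210/np.tan(np.radians(d['fovy'])/2); return f
def ray(d,u,v):
    f=K(d); p=np.stack([(np.asarray(u,float)-d['cx'])/f,(np.asarray(v,float)-d['cy'])/f],-1)
    q=p.copy()
    for _ in range(8): q=p/(1+d['k1']*(q**2).sum(-1,keepdims=True))
    M=np.array(d['cam_to_world']); dirc=np.concatenate([q[...,:1],-q[...,1:],-np.ones(q.shape[:-1]+(1,))],-1)
    return M[:3,3],dirc@M[:3,:3].T
def onz(d,u,v,z):
    o,r=ray(d,u,v); return o+r*((z-o[2])/r[...,2])[...,None]
def pts(d):
    v,u=np.mgrid[:420,:560]; o,r=ray(d,u,v); P=o+r*d['range_z'][...,None]; P[d['range_z']==0]=np.nan; return P
def proj(d,p):
    M=np.linalg.inv(np.array(d['cam_to_world'])); c=M[:3,:3]@np.asarray(p,float)+M[:3,3]
    q=np.array([c[0],-c[1]])/-c[2]; q=q*(1+d['k1']*(q@q)); return q*K(d)+[d['cx'],d['cy']]
def save(d,n,s=1,crop=None):
    im=d['img'][...,::-1]
    if crop: im=im[crop[1]:crop[3],crop[0]:crop[2]]
    cv2.imwrite(f'pics/{n}.png',cv2.resize(im,None,fx=s,fy=s,interpolation=cv2.INTER_CUBIC))
E
python3 - <<'E'
from h import *
s=read_state(); print(s)
for n in('top','scene'):
    d=grab(n); save(d,n,1.4); np.save(n+'.npy',d,allow_pickle=True); print(n,d['fovy'],d['k1'],d['cam_to_world'])
E
```

```text
{'clock': 0.0, 'qpos': array([ 1.07618195,  0.62933823,  0.038444  ,  1.51838157, -0.02701919,
        0.99625451, -0.0199878 ]), 'qd': array([-4.58018199e-04,  8.81985996e-04, -2.58473272e-04,  2.03826064e-04,
        7.02126323e-05,  8.63011681e-04, -6.33710523e-04]), 'tau': array([-7.12491401e-04, -5.63398826e+01,  1.22571845e+00, -1.93446815e+01,
        1.09481442e-02,  1.05473486e-02, -1.13634908e-05]), 'eef_pos': array([ 270.05875814, -590.6159841 ,  255.38983207]), 'tool_rot': array([-1.56579454,  1.56893257,  2.00461228]), 'force': array([ 0.01526939, -0.50614786, -0.23002174]), 'torque': array([-0.01154399, -0.02614124, -0.0234954 ]), 'width': 85.46632072975727}
top 52.96707419175036 0.03492488202027831 [[-2.54566319e-02  9.96287368e-01 -8.22401414e-02  4.19145811e+02]
 [-9.99569573e-01 -2.65676320e-02 -1.24430903e-02 -8.69782895e+01]
 [-1.45818195e-02  8.18879838e-02  9.96534861e-01  1.19647554e+03]
 [ 0.00000000e+00  0.00000000e+00  0.00000000e+00  1.00000000e+00]]
scene 42.798009405642595 -0.165906968058846 [[-7.22085743e-01 -4.49102153e-01  5.26212348e-01  1.19039768e+03]
 [ 6.91775388e-01 -4.61875842e-01  5.55083344e-01  6.70407335e+02]
 [-6.24435362e-03  7.64838520e-01  6.44191777e-01  9.56842277e+02]
 [ 0.00000000e+00  0.00000000e+00  0.00000000e+00  1.00000000e+00]]
```

View pics/top.png

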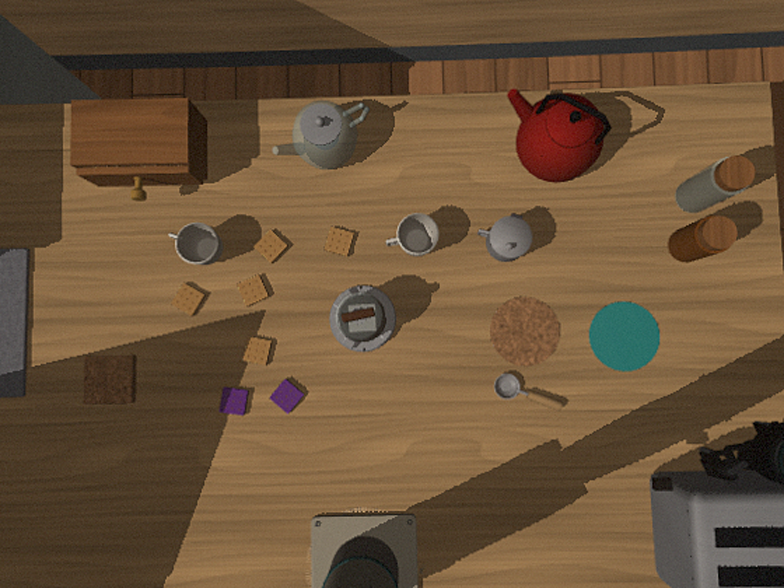

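View pics/scene.png

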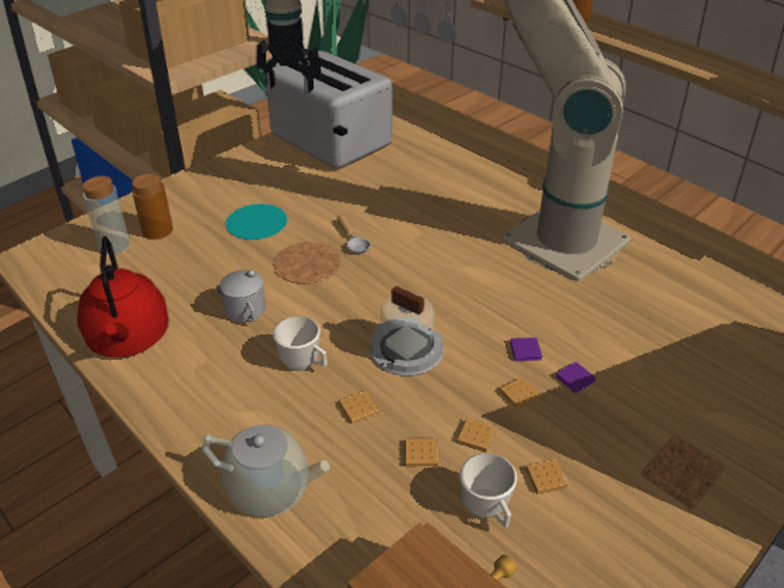

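Two views show what I need. All pixels are in the top picture at 1.4x.
- **Biscuits:** five orange-tan squares at (272,246), (340,241), (254,290), (190,298) and (259,350). Look-alikes are the purple squares at (235,401) and (287,395), and the dark coaster at (108,378).
- **Mat:** the cork one at (525,330). The look-alike is the turquoise disc at (624,336).
- **Keeper and cover:** at (362,318), with the bar at (358,314).

By the description I take the tan squares and the cork disc. Next I measure them.

```bash
cat > meas.py <<'E'
from h import *
def biscuits(d,z=11):
    h=cv2.cvtColor(d['img'],cv2.COLOR_RGB2HSV)
    P=pts(d); m=((P[...,2]>z-5)&(P[...,2]<z+6)).astype(np.uint8)
    m=cv2.morphologyEx(m,cv2.MORPH_OPEN,np.ones((3,3)))
    out=[]
    for c in cv2.findContours(m,cv2.RETR_EXTERNAL,cv2.CHAIN_APPROX_NONE)[0]:
        if cv2.contourArea(c)<150: continue
        w=onz(d,c[:,0,0],c[:,0,1],z)[:,:2].astype(np.float32)
        (x,y),(a,b),t=cv2.minAreaRect(w)
        M=np.zeros(m.shape,np.uint8);cv2.drawContours(M,[c],-1,1,-1)
        col=d['img'][M>0].mean(0)
        if 30<a<80 and 30<b<80: out.append((x,y,a,b,t,col.round(),c[:,0].mean(0).round()))
    return out
E
python3 - <<'E'
from meas import *
np.set_printoptions(suppress=True,precision=1)
for n in('top','scene'):
    d=np.load(n+'.npy',allow_pickle=True).item(); P=pts(d)
    print(n,'table z',np.nanmedian(P[200:400,150:400,2]))
    for b in biscuits(d): print(b)
    h=cv2.cvtColor(d['img'],cv2.COLOR_RGB2HSV)
    # high bar: z 75..150 near keeper ; keeper and mat
    m=(P[...,2]>70)&(P[...,2]<160)&(abs(P[...,0]-400)<120)&(abs(P[...,1]+90)<100)
    print('high pts',m.sum(), P[m].mean(0) if m.any() else '', np.percentile(P[m][:,2],[1,50,99]) if m.any() else '')
d=np.load('top.npy',allow_pickle=True).item()
print('approx keeper',onz(d,362/1.4,318/1.4,22),'bar',onz(d,358/1.4,314/1.4,133),'mat',onz(d,525/1.4,330/1.4,3))
save(d,'crop1',5,(225,190,295,265))
s=np.load('scene.npy',allow_pickle=True).item(); save(s,'crop2',6,(250,190,330,280))
E
```

```text
top table z 0.7656228611793949
(328.20989990234375, 252.37237548828125, 50.54757308959961, 49.56446075439453, 79.42024230957031, array([79., 42., 86.]), array([167., 287.]))
(336.43463134765625, 147.72752380371094, 51.415042877197266, 51.49423599243164, 50.62016677856445, array([90., 49., 99.]), array([204., 282.]))
(429.5155029296875, 206.33013916015625, 50.262508392333984, 49.608402252197266, 78.21113586425781, array([138., 100.,  59.]), array([183., 250.]))
(536.0621948242188, 344.66107177734375, 53.936119079589844, 50.98051834106445, 59.01277160644531, array([140., 102.,  59.]), array([135., 213.]))
(550.5066528320312, 214.02297973632812, 50.46882247924805, 50.26656723022461, 23.389020919799805, array([143., 104.,  61.]), array([180., 207.]))
(639.7278442382812, 176.35598754882812, 51.2701530456543, 48.20745849609375, 43.72328567504883, array([142., 103.,  60.]), array([193., 176.]))
(646.314208984375, 38.029239654541016, 49.91774368286133, 49.88227462768555, 73.08758544921875, array([145., 106.,  62.]), array([242., 172.]))
high pts 660 [482.2 -18.9 107.3] [ 84.8 103.2 136.6]
sc
[... 481 characters left out ...]
1562, 40.317317962646484, 53.59485626220703, 52.31216049194336, 73.1302261352539, array([166., 119.,  64.]), array([255., 290.]))
(430.6219482421875, 210.13790893554688, 50.65473937988281, 52.8348503112793, 77.54977416992188, array([153., 109.,  58.]), array([371., 280.]))
(331.1156311035156, 256.95220947265625, 50.47332763671875, 55.983028411865234, 79.68246459960938, array([80., 37., 95.]), array([411., 269.]))
(338.2640380859375, 150.46136474609375, 54.86631393432617, 49.87596893310547, 49.298179626464844, array([ 97.,  44., 116.]), array([376., 249.]))
high pts 377 [497.9 -13.  115.3] [ 98.5 110.4 136.5]
approx keeper [486.1  -7.3  22. ] bar [487.2  -7.8 133. ] mat [ 454.5 -333.7    3. ]
```

View pics/crop1.png

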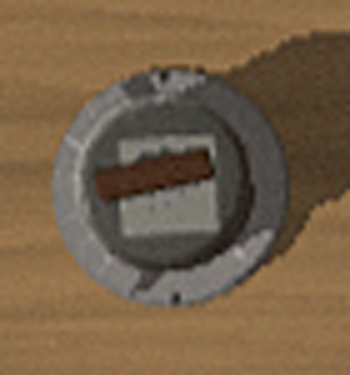

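View pics/crop2.png

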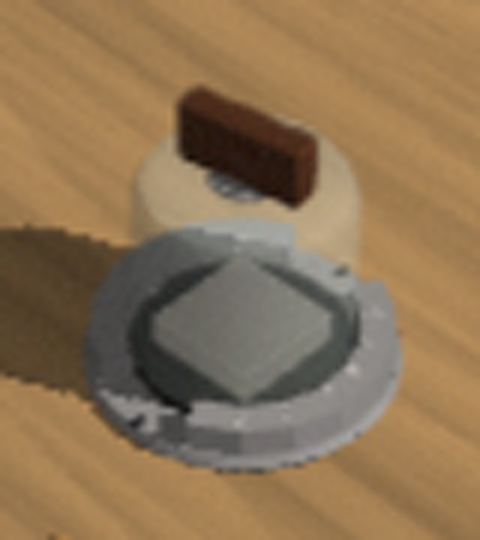

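The close crops confirm it: the clear cover stands on the keeper with the brown bar on top, and the tan squares are the biscuits. Next I go over the keeper with the wrist camera.

```bash
cat >> h.py <<'E'
from scipy.spatial.transform import Rotation as Ro
def cur():
    s=read_state(); return s,np.array(s['eef_pos']),Ro.from_euler('xyz',s['tool_rot'])
def show():
    s,p,R=cur(); M=R.as_matrix()
    print('t',round(s['clock'],2),'pos',p.round(1),'psi',np.degrees(np.arctan2(M[1,1],M[0,1])).round(2),'x',M[:,0].round(3),'F',np.round(s['force'],1),'T',np.round(s['torque'],2),'w',round(s['width'],1),'q',np.round(s['qpos'],2))
def goal(psi):
    a=np.radians(psi); y=np.array([np.cos(a),np.sin(a),0]); x=np.array([0,0,-1.]); return Ro.from_matrix(np.stack([x,y,np.cross(x,y)],1))
def plan(tgt,psi,step=50,ang=10):
    s,p,R=cur(); G=goal(psi); rv=(R.inv()*G).as_rotvec(degrees=True); D=np.array(tgt)-p
    n=max(int(np.ceil(np.linalg.norm(D)/step)),int(np.ceil(np.linalg.norm(rv)/ang)),1)
    print('rows',n,'turn total',rv.round(2),'tool shift total',R.inv().apply(D).round(1))
    for k in range(n):
        Rk=R*Ro.from_rotvec(rv*k/n,degrees=True); print('  ',(rv/n).round(1).tolist(),Rk.inv().apply(D/n).round(1).tolist())
E
python3 - <<'E'
from h import *
show(); plan([400,-8,330],0,60)
d=grab('wrist'); s,p,R=cur(); M=np.array(d['cam_to_world']); print('cam in tool',R.inv().apply(M[:3,3]-p), 'look',R.inv().apply(-M[:3,2]),d['fovy'],d['k1'])
E
```

```text
t 0.1 pos [ 270.1 -590.7  255.5] psi -65.43 x [-0.001  0.002 -1.   ] F [ 0.2 -0.6  0.7] T [-0.01 -0.03 -0.  ] w 85.4 q [ 1.08  0.63  0.04  1.52 -0.03  1.   -0.02]
rows 11 turn total [-6.543e+01 -5.000e-02  9.000e-02] tool shift total [ -73.7 -476.  -360.4]
   [-5.9, -0.0, 0.0] [-6.7, -43.3, -32.8]
   [-5.9, -0.0, 0.0] [-6.7, -39.6, -37.1]
   [-5.9, -0.0, 0.0] [-6.7, -35.6, -41.0]
   [-5.9, -0.0, 0.0] [-6.7, -31.1, -44.4]
   [-5.9, -0.0, 0.0] [-6.7, -26.4, -47.4]
   [-5.9, -0.0, 0.0] [-6.7, -21.3, -49.9]
   [-5.9, -0.0, 0.0] [-6.7, -16.0, -51.9]
   [-5.9, -0.0, 0.0] [-6.8, -10.6, -53.2]
   [-5.9, -0.0, 0.0] [-6.8, -5.0, -54.0]
   [-5.9, -0.0, 0.0] [-6.8, 0.6, -54.3]
   [-5.9, -0.0, 0.0] [-6.8, 6.3, -53.9]
cam in tool [-117.26196245    0.42374375  -84.4957426 ] look [9.45208749e-01 4.90193773e-04 3.26466201e-01] 58.354840171666275 -0.0026989690398573226
```

Request:
jog_arm([
  [[-10, 0, 0], [-6, 0, 0], -1],
  [[-10, 0, 0], [-6, 0, 0], -1],
  [[-10, 0, 0], [-6, 0, 0], -1],
  [[-10, 0, 0], [-6, 0, 0], -1],
  [[-10, 0, 0], [-6, 0, 0], -1],
  [[-10, 0, 0], [-6, 0, 0], -1],
  [[-5.4, 0, 0], [-6, 0, 0], -1],
])

```text
clock: 1.02
eef_pos: [270.0, -591.0, 298.1]
tool_rot: [-2.852, 1.57, 1.864]
force: [0.4, 0.7, -0.5]
width: 85.2
```

Request:
jog_arm([
  [[0, 0, 0], [0, 20, -40], -1],
  [[0, 0, 0], [0, 20, -53], -1],
  [[0, 0, 0], [0, 20, -53], -1],
  [[0, 0, 0], [0, 20, -53], -1],
  [[0, 0, 0], [0, 20, -53], -1],
  [[0, 0, 0], [0, 20, -53], -1],
  [[0, 0, 0], [0, 20, -53], -1],
  [[0, 0, 0], [0, 20, -53], -1],
])

```text
clock: 2.02
eef_pos: [430.9, -178.6, 298.4]
tool_rot: [0.89, 1.57, -0.681]
force: [1.5, -0.5, -0.4]
width: 85.4
```

Request:
jog_arm([
  [[0, 0, 0], [0, 20, -53], -1],
  [[0, 0, 0], [0, 20, -53], -1],
  [[0, 0, 0], [0, 17, -40], -1],
  [[0, 0, 0], [0, 0, -26], -1],
  [[0, 0, 0], [0, 0, 0], -1],
])

```text
clock: 2.65
eef_pos: [487.5, -6.0, 298.2]
tool_rot: [-2.836, 1.57, 1.881]
force: [0.3, -0.1, 0.2]
width: 85.4
```

Run:
```python
from h import *
show(); d=grab('wrist'); save(d,'w1',1.4); np.save('w1.npy',d,allow_pickle=True)
```

```text
t 2.65 pos [487.5  -6.  298.2] psi 0.23 x [-0.     0.001 -1.   ] F [ 0.3 -0.1  0.2] T [-0.02 -0.05 -0.03] w 85.4 q [ 0.26  0.37 -0.42  1.89  0.19  0.92 -0.24]
```

View pics/w1.png

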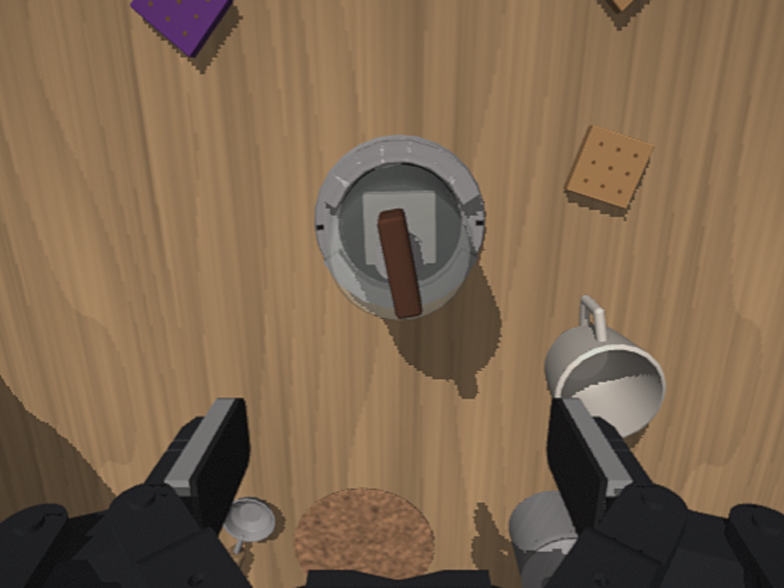

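The wrist view is clear:
- The plate is centred near (399,229) and looks nearly aligned with the world axes.
- The bar runs from (392,215) to (408,312).
- The slot marks are at (320,227) and (480,223).
- The cork mat is at (365,530).

I extract the numbers next.

Run:
```python
from h import *
np.set_printoptions(suppress=True,precision=1)
d=np.load('w1.npy',allow_pickle=True).item(); im=d['img'].astype(int); P=pts(d)
hsv=cv2.cvtColor(d['img'],cv2.COLOR_RGB2HSV)
# bar: dark red-brown
m=((im[...,0]-im[...,2]>25)&(im[...,0]<115)).astype(np.uint8); m[:130]=0;m[240:]=0;m[:,:250]=0;m[:,320:]=0
c=max(cv2.findContours(m,cv2.RETR_EXTERNAL,cv2.CHAIN_APPROX_NONE)[0],key=cv2.contourArea)
print('bar px',cv2.boundingRect(c)); 
zb=P[...,2][m>0]; print('bar z',np.nanpercentile(zb,[2,20,50,80,98]))
mt=(m>0)&(abs(P[...,2]-np.nanpercentile(zb,60))<5); q=P[mt]; print('bar top pts',q.mean(0),mt.sum(),cv2.minAreaRect(q[:,:2].astype(np.float32)))
# plate pixel colours
print(im[150,265:285].tolist()[:3], im[150,262:310,:].sum(-1))
v,u=np.mgrid[:420,:560]
X=onz(d,u,v,26.)
g=im.mean(-1); sat=im.max(-1)-im.min(-1)
near=np.hypot(X[...,0]-487,X[...,1]+7)<48
print('gray pct',np.percentile(g[near],[5,25,50,75,95]),'depth z',np.nanpercentile(P[...,2][near],[5,25,50,75,95]))
pm=(near&(g>np.percentile(g[near],50)*1.15)&(sat<40)).astype(np.uint8); pm=cv2.morphologyEx(pm,cv2.MORPH_OPEN,np.ones((3,3)))
cv2.imwrite('pics/dbg.png',np.hstack([cv2.resize(d['img'][90:240,210:360,::-1],None,fx=3,fy=3,interpolation=cv2.INTER_CUBIC)]))
c=max(cv2.findContours(pm,cv2.RETR_EXTERNAL,cv2.CHAIN_APPROX_NONE)[0],key=cv2.contourArea)
w=onz(d,c[:,0,0],c[:,0,1],26.)[:,:2].astype(np.float32); print('plate',cv2.minAreaRect(w))
# keeper outer via collar depth
k=(abs(P[...,2]-22)<4)&(np.hypot(X[...,0]-487,X[...,1]+7)<75)
(ux,uy)=np.where(k)[1].mean(),np.where(k)[0].mean()
q=P[k][:,:2]; print('collar enc circle',cv2.minEnclosingCircle(q.astype(np.float32)),k.sum())
mk=(g<40)&(np.hypot(X[...,0]-487,X[...,1]+7)<70)&(np.hypot(X[...,0]-487,X[...,1]+7)>52)
n,l,s,ce=cv2.connectedComponentsWithStats(mk.astype(np.uint8))
for i in range(1,n):
    if s[i,4]>4: print('mark',ce[i],s[i,4],onz(d,ce[i][0],ce[i][1],22.))
```

```text
bar px (270, 150, 30, 77)
bar z [ -1.4   0.  132.  133.  133.9]
bar top pts [488.7  -3.6 132.6] 1292 ((488.8268737792969, -4.860416412353516), (14.395733833312988, 58.38447952270508), 10.743114471435547)
[[134, 133, 127], [134, 134, 127], [135, 134, 128]] [397 395 394 394 395 397 397 395 399 406 399 351 278 254 201 170 160 149
 138 131 122 122 124 117 102 123 290 401 403 393 392 391 392 391 392 392
 391 393 393 395 390 393 390 393 391 393 393 395]
gray pct [ 48.7  68.7  79.7 125.  134. ] depth z [ 66.2 100.8 102.6 104.3 132.9]
plate ((489.0638122558594, -9.908576965332031), (54.788272857666016, 66.64762878417969), 1.6217633485794067)
collar enc circle ((489.2979431152344, -5.618624687194824), 64.85580444335938) 2030
mark [342.4 158.9] 11 [549.7  -1.1  22. ]
mark [228.4 161.9] 11 [428.9  -4.9  22. ]
mark [299.1 215.8] 17 [505.1 -65.4  22. ]
mark [296.  224.6] 7 [501.8 -75.9  22. ]
```

View pics/dbg.png

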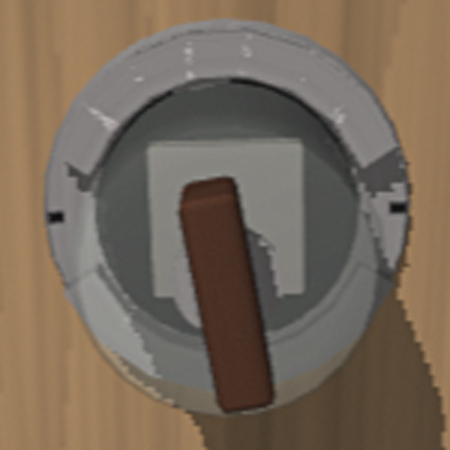

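Request:
jog_arm([
  [[-10.5, 0, 0], [15, 1.5, -1], -1],
  [[0, 0, 0], [40, 0, 0], -1],
  [[0, 0, 0], [40, 0, 0], -1],
  [[0, 0, 0], [40, 0, 0], -1],
  [[0, 0, 0], [20, 0, 0], -1],
  [[0, 0, 0], [11, 0, 0], -1],
  [[0, 0, 0], [0, 0, 0], -1],
])

```text
clock: 3.58
eef_pos: [488.9, -8.3, 132.0]
tool_rot: [-1.165, 1.57, -2.555]
force: [0.2, -0.1, 0.2]
width: 85.2
```

Run:
```python
from h import *
show(); d=grab('wrist'); save(d,'w2',1)
```

```text
t 3.58 pos [488.9  -8.3 132. ] psi 10.39 x [-0.001 -0.001 -1.   ] F [ 0.2 -0.1  0.2] T [-0.04 -0.04 -0.03] w 85.2 q [ 0.19  0.62 -0.33  2.07  0.39  0.52 -0.25]
```

View pics/w2.png

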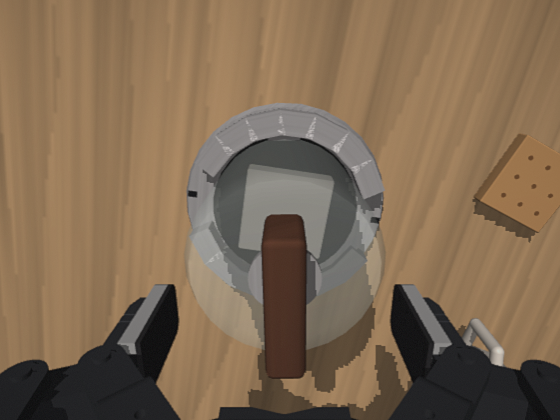

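Request:
jog_arm([
  [[0, 0, 0], [0.5, 0.5, -3.5], -1],
  [[0, 0, 0], [0, 0, 0], 1],
  [[0, 0, 0], [0, 0, 0], 1],
  [[0, 0, 0], [0, 0, 0], 1],
  [[0, 0, 0], [0, 0, 0], 1],
  [[0, 0, 0], [0, 0, 0], 1],
  [[0, 0, 0], [0, 0, 0], 1],
  [[0, 0, 0], [0, 0, 0], 1],
])

```text
clock: 4.62
eef_pos: [488.8, -3.8, 132.1]
tool_rot: [-0.69, 1.57, -2.078]
force: [-1.9, -0.5, 5.4]
width: 15.3
```

Run:
```python
from h import *
show()
```

```text
t 4.62 pos [488.8  -3.8 132.1] psi 10.47 x [-0. -0. -1.] F [-1.9 -0.5  5.4] T [-0.02  0.36  0.06] w 15.3 q [ 0.18  0.62 -0.33  2.07  0.39  0.52 -0.26]
```

Request:
jog_arm([
  [[0, 0, 0], [1, 0, 0], 1],
  [[0, 0, 0], [1, 0, 0], 1],
  [[0, 0, 0], [0, 0, 0], 1],
])

```text
clock: 5.0
eef_pos: [488.8, -3.8, 130.2]
tool_rot: [-0.433, 1.57, -1.82]
force: [-2.0, -0.7, 9.1]
width: 15.0
```

Request:
jog_arm([
  [[-6, 0, 0], [0, 0, 0], 1],
  [[-7, 0, 0], [0, 0, 0], 1],
  [[0, 0, 0], [0, 0, 0], 1],
])

```text
clock: 5.38
eef_pos: [489.4, -4.0, 130.4]
tool_rot: [0.973, 1.57, -0.187]
force: [-1.6, -1.8, 7.2]
width: 15.1
```

Run:
```python
from h import *
show()
```

```text
t 5.38 pos [489.4  -4.  130.4] psi 23.51 x [ 0.001 -0.    -1.   ] F [-1.6 -1.8  7.2] T [-0.17  0.28  0.2 ] w 15.1 q [ 0.22  0.63 -0.39  2.07  0.46  0.53 -0.1 ]
```

Turning freely. I continue by another 68 degrees.

Request:
jog_arm([
  [[-9, 0, 0], [0.2, 0, 0], 1],
  [[-9, 0, 0], [0, 0, 0], 1],
  [[-9, 0, 0], [0, 0, 0], 1],
  [[-9, 0, 0], [0, 0, 0], 1],
  [[-9, 0, 0], [0, 0, 0], 1],
  [[-9, 0, 0], [0, 0, 0], 1],
  [[-8, 0, 0], [0, 0, 0], 1],
  [[0, 0, 0], [0, 0, 0], 1],
])

```text
clock: 6.38
eef_pos: [488.8, -4.9, 130.0]
tool_rot: [-1.705, 1.569, -1.783]
force: [-2.1, -2.2, 7.9]
width: 15.0
```

Run:
```python
from h import *
show()
```

```text
t 6.38 pos [488.8  -4.9 130. ] psi 85.48 x [-0.    -0.002 -1.   ] F [-2.1 -2.2  7.9] T [-0.54  0.5   0.16] w 15.0 q [ 0.41  0.69 -0.69  2.06  0.74  0.65  0.7 ]
```

Request:
jog_arm([
  [[-6, 0, 0], [0, 0, 0], 1],
  [[0, 0, 0], [-3, 0, 0], 1],
  [[0, 0, 0], [-5, 0, 0], 1],
  [[0, 0, 0], [0, 0, 0], 1],
])

```text
clock: 6.88
eef_pos: [488.5, -4.2, 137.5]
tool_rot: [-2.565, 1.57, -2.54]
force: [-0.7, -2.0, -1.5]
width: 14.8
```

Run:
```python
from h import *
show()
```

```text
t 6.88 pos [488.5  -4.2 137.5] psi 91.43 x [-0.001 -0.001 -1.   ] F [-0.7 -2.  -1.5] T [-0.49  0.17 -0.  ] w 14.8 q [ 0.44  0.69 -0.74  2.06  0.75  0.68  0.8 ]
```

Request:
jog_arm([
  [[0, 0, 0], [-5, 0, 0], 1],
  [[0, 0, 0], [-10, 0, 0], 1],
  [[0, 0, 0], [-25, 0, 0], 1],
  [[0, 0, 0], [-25, 0, 0], 1],
  [[0, 0, 0], [0, 0, 0], 1],
])

```text
clock: 7.5
eef_pos: [490.5, -2.9, 204.5]
tool_rot: [0.173, 1.566, 0.199]
force: [0.4, -0.3, -3.2]
width: 14.8
```

Run:
```python
from h import *
show(); d=grab('wrist'); save(d,'w3',1); np.save('w3.npy',d,allow_pickle=True)
d=grab('top'); im=d['img'].astype(int)
```

```text
t 7.5 pos [490.5  -2.9 204.5] psi 91.48 x [ 0.005  0.001 -1.   ] F [ 0.4 -0.3 -3.2] T [0.02 0.   0.  ] w 14.8 q [ 0.51  0.6  -0.84  2.    0.62  0.81  0.91]
```

View pics/w3.png

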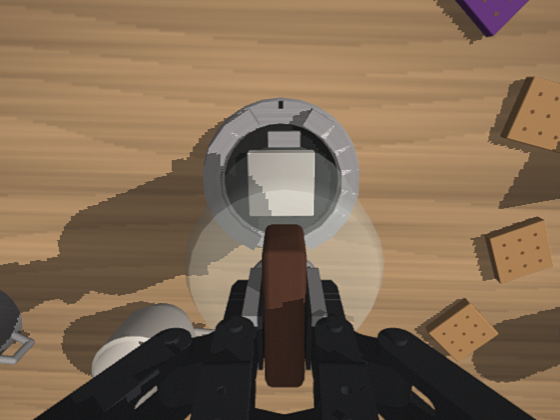

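Run:
```python
from h import *
for n,z in(('top',3),('w1',3)):
    d=np.load(n+'.npy',allow_pickle=True).item(); im=d['img']; P=pts(d)
    # cork: texture - use depth 1.5..6? print; use colour
    v,u=np.mgrid[:420,:560]; X=onz(d,u,v,3.)
    reg=np.hypot(X[...,0]-454,X[...,1]+334)<95
    i=im.astype(int)
    r=cv2.GaussianBlur(i[...,0]/(i[...,2]+1.),(5,5),1); rg=cv2.GaussianBlur(i[...,0]/(i[...,1]+1.),(5,5),1)
    inn=np.hypot(X[...,0]-454,X[...,1]+334)<50
    a=np.median(rg[inn]); b=np.median(rg[reg&(np.hypot(X[...,0]-454,X[...,1]+334)>82)]); print(n,a,b)
    m=(reg&(rg>(a+b)/2)).astype(np.uint8) if a>b else (reg&(rg<(a+b)/2)).astype(np.uint8)
    m=cv2.morphologyEx(cv2.morphologyEx(m,cv2.MORPH_CLOSE,np.ones((5,5))),cv2.MORPH_OPEN,np.ones((5,5)))
    c=max(cv2.findContours(m,cv2.RETR_EXTERNAL,cv2.CHAIN_APPROX_NONE)[0],key=cv2.contourArea)
    w=onz(d,c[:,0,0],c[:,0,1],3.)[:,:2].astype(np.float32)
    print(cv2.minEnclosingCircle(w),cv2.fitEllipse(w))
d=np.load('top.npy',allow_pickle=True).item()
for q in((197,243),(416,234),(510,240)): print(onz(d,q[0]/1.4,q[1]/1.4,70.).round())
plan([455,-333,204.5],91.4)
```

```text
top 1.3917533176103176 1.2773458063465926
((453.0916748046875, -331.38702392578125), 69.98985290527344) ((453.03863525390625, -331.65301513671875), (135.7685089111328, 136.10684204101562), 42.67596435546875)
w1 1.3352764843591383 1.234449860626993
((455.4785461425781, -329.85888671875), 69.57711029052734) ((456.4576110839844, -317.5825500488281), (108.06513977050781, 145.45420837402344), 83.91592407226562)
[637. 305.  70.]
[ 643. -118.   70.]
[ 626. -299.   70.]
rows 7 turn total [0.06 0.01 0.  ] tool shift total [  -2.1 -328.3  -42.2]
   [0.0, 0.0, 0.0] [-0.3, -46.9, -6.0]
   [0.0, 0.0, 0.0] [-0.3, -46.9, -6.0]
   [0.0, 0.0, 0.0] [-0.3, -46.9, -6.0]
   [0.0, 0.0, 0.0] [-0.3, -46.9, -6.0]
   [0.0, 0.0, 0.0] [-0.3, -46.9, -6.0]
   [0.0, 0.0, 0.0] [-0.3, -46.9, -6.0]
   [0.0, 0.0, 0.0] [-0.3, -46.9, -6.0]
```

Request:
jog_arm([
  [[0, 0, 0], [0, -25, -4], 1],
  [[0, 0, 0], [0, -50, -7], 1],
  [[0, 0, 0], [0, -55, -7], 1],
  [[0, 0, 0], [0, -55, -7], 1],
  [[0, 0, 0], [0, -55, -7], 1],
  [[0, 0, 0], [0, -50, -7], 1],
  [[0, 0, 0], [0, -38, -4], 1],
  [[0, 0, 0], [0, 0, 0], 1],
])

```text
clock: 8.6
eef_pos: [452.4, -336.6, 200.5]
tool_rot: [3.137, 1.568, -3.128]
force: [0.7, 0.9, -3.9]
width: 14.9
```

Run:
```python
from h import *
show()
plan([454,-331,126],91.4)
```

```text
t 8.6 pos [ 452.4 -336.6  200.5] psi 91.08 x [-0.003 -0.    -1.   ] F [ 0.7  0.9 -3.9] T [ 0.07  0.01 -0.04] w 14.9 q [ 1.11  0.71 -0.85  1.8   0.65  0.94  1.56]
rows 2 turn total [-0.32 -0.15 -0.  ] tool shift total [74.5  5.6  1.9]
   [-0.2, -0.1, -0.0] [37.2, 2.8, 1.0]
   [-0.2, -0.1, -0.0] [37.2, 2.8, 0.9]
```

Request:
jog_arm([
  [[0, 0, 0], [30, 2, 1], 1],
  [[0, 0, 0], [30, 2, 1], 1],
  [[0, 0, 0], [10, 0, 0], 1],
  [[0, 0, 0], [0, 0, 0], 1],
])

```text
clock: 9.1
eef_pos: [456.2, -327.8, 132.0]
tool_rot: [2.29, 1.569, 2.317]
force: [-0.1, -0.5, -2.1]
width: 15.2
```

Run:
```python
from h import *
show()
```

```text
t 9.1 pos [ 456.2 -327.8  132. ] psi 91.53 x [-0.001  0.001 -1.   ] F [-0.1 -0.5 -2.1] T [ 0.01 -0.02 -0.01] w 15.2 q [ 1.05  0.79 -0.77  1.86  0.76  0.81  1.47]
```

Request:
jog_arm([
  [[0, 0, 0], [4, -2, 0], 1],
  [[0, 0, 0], [3, 0, 0], 1],
  [[0, 0, 0], [0, 0, 0], 1],
  [[0, 0, 0], [1, 0, 0], 1],
  [[0, 0, 0], [0, 0, 0], 1],
])

```text
clock: 9.72
eef_pos: [456.3, -330.7, 124.7]
tool_rot: [-0.703, 1.571, -0.677]
force: [0.4, 0.7, -2.3]
width: 14.8
```

Request:
jog_arm([
  [[0, 0, 0], [1, 0, 0], 1],
  [[0, 0, 0], [0.5, 0, 0], 1],
  [[0, 0, 0], [0.5, 0, 0], 1],
  [[0, 0, 0], [0, 0, 0], 1],
])

```text
clock: 10.22
eef_pos: [456.3, -330.8, 123.1]
tool_rot: [-1.703, 1.57, -1.677]
force: [-2.9, -0.3, 3.4]
width: 14.6
```

Request:
jog_arm([
  [[0, 0, 0], [0, 0, 0], -1],
  [[0, 0, 0], [0, 0, 0], -1],
  [[0, 0, 0], [0, 0, 0], -1],
  [[0, 0, 0], [0, 0, 0], -1],
  [[0, 0, 0], [-10, 0, 0], -1],
  [[0, 0, 0], [-40, 0, 0], -1],
  [[0, 0, 0], [-50, 0, 0], -1],
  [[0, 0, 0], [-35, 0, 0], -1],
])

```text
clock: 11.22
eef_pos: [457.0, -330.5, 260.5]
tool_rot: [-0.438, 1.568, -0.412]
force: [0.2, -0.6, -0.2]
width: 85.2
```

Run:
```python
from h import *
show(); d=grab('top'); save(d,'t2',2,(200,150,440,290))
```

```text
t 11.22 pos [ 457.  -330.5  260.5] psi 91.49 x [ 0.002 -0.001 -1.   ] F [ 0.2 -0.6 -0.2] T [ 0.02 -0.04  0.  ] w 85.2 q [ 1.14  0.64 -0.91  1.74  0.58  1.04  1.62]
```

Request:
jog_arm([
  [[0, 0, 0], [0, 30, 4], -1],
  [[0, 0, 0], [0, 50, 5], -1],
  [[0, 0, 0], [0, 55, 5], -1],
  [[0, 0, 0], [0, 55, 5], -1],
  [[0, 0, 0], [0, 55, 5], -1],
  [[0, 0, 0], [0, 55, 5], -1],
  [[0, 0, 0], [0, 55, 5], -1],
  [[0, 0, 0], [0, 55, 5], -1],
])

```text
clock: 12.28
eef_pos: [484.8, 82.0, 258.2]
tool_rot: [-0.176, 1.57, -0.15]
force: [0.3, 0.8, 0.4]
width: 85.3
```

Request:
jog_arm([
  [[0, 0, 0], [0, 55, 5], -1],
  [[0, 0, 0], [0, 45, 0], -1],
  [[0, 0, 0], [0, 10, 0], -1],
  [[0, 0, 0], [0, 0, 0], -1],
  [[0, 0, 0], [0, 0, 0], -1],
])

```text
clock: 12.9
eef_pos: [487.3, 188.3, 257.5]
tool_rot: [-1.754, 1.569, -1.731]
force: [0.1, -0.9, -0.8]
width: 85.3
```

Run:
```python
from meas import *
np.set_printoptions(suppress=True,precision=1)
show(); d=grab('wrist'); save(d,'w4',1); np.save('w4.npy',d,allow_pickle=True)
for b in biscuits(d): print(b)
```

```text
t 12.9 pos [487.3 188.3 257.5] psi 91.34 x [-0. -0. -1.] F [ 0.1 -0.9 -0.8] T [ 0. -0.  0.] w 85.3 q [ 0.1  0.6 -0.9  1.9  0.5  1.   0.6]
(638.8623657226562, 179.48683166503906, 51.429622650146484, 51.777923583984375, 45.58772659301758, array([166., 124.,  82.]), array([273., 301.]))
(550.1751098632812, 216.0269317626953, 51.25322341918945, 49.85451889038086, 23.592002868652344, array([168., 126.,  83.]), array([310., 228.]))
(535.9797973632812, 345.1007995605469, 51.82337188720703, 49.82175827026367, 59.01780700683594, array([164., 123.,  81.]), array([435., 218.]))
(429.55914306640625, 208.4115447998047, 49.81563949584961, 49.79110336303711, 76.99828338623047, array([164., 123.,  82.]), array([308., 109.]))
(355.8533630371094, 148.62901306152344, 32.30514907836914, 64.49040985107422, 1.3590072393417358, array([ 99.,  55., 117.]), array([244.,  11.]))
```

View pics/t2.png

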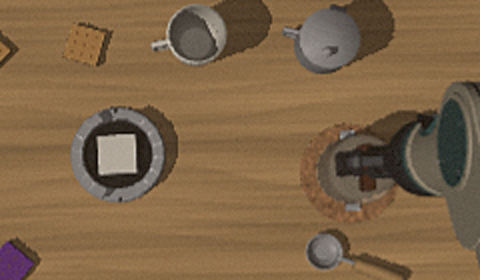

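Request:
jog_arm([
  [[0, 0, 0], [20, 10, -29], -1],
  [[0, 0, 0], [40, 10, -29], -1],
  [[7, 0, 0], [50, 0, 0], -1],
  [[7.3, 0, 0], [50, 0, 0], -1],
  [[0, 0, 0], [20, 0, 0], -1],
  [[0, 0, 0], [0, 0, 0], -1],
  [[0, 0, 0], [0, 0, 0], -1],
])

```text
clock: 13.82
eef_pos: [429.2, 208.6, 78.4]
tool_rot: [0.801, 1.569, 0.575]
force: [-0.0, 0.7, 0.2]
width: 85.3
```

Run:
```python
from meas import *
np.set_printoptions(suppress=True,precision=1)
show(); d=grab('wrist'); save(d,'w5',1)
for b in biscuits(d): print(b)
plan([429.6,208.4,26],77,200,20)
d=np.load('w3.npy',allow_pickle=True).item(); im=d['img'].astype(int); v,u=np.mgrid[:420,:560]; X=onz(d,u,v,26.)
m=((im.min(-1)>120)&(np.hypot(X[...,0]-489,X[...,1]+5)<42)).astype(np.uint8); m=cv2.morphologyEx(m,cv2.MORPH_OPEN,np.ones((3,3)))
cs=sorted(cv2.findContours(m,cv2.RETR_EXTERNAL,cv2.CHAIN_APPROX_NONE)[0],key=cv2.contourArea); c=cs[-1]
w=onz(d,c[:,0,0],c[:,0,1],26.)[:,:2].astype(np.float32); print('plate',cv2.boundingRect(c),cv2.minAreaRect(w))
```

```text
t 13.82 pos [429.2 208.6  78.4] psi 77.1 x [ 0.  0. -1.] F [-0.   0.7  0.2] T [ 0.1 -0.   0. ] w 85.3 q [-0.2  0.8 -0.5  2.1  0.8  0.5  0. ]
(548.1505737304688, 216.09552001953125, 52.78125, 51.06776428222656, 22.77117347717285, array([177., 132.,  87.]), array([337., 398.]))
(526.3992919921875, 341.8354187011719, 40.14336013793945, 42.00908660888672, 59.748897552490234, array([163., 123.,  81.]), array([531., 343.]))
(428.2376403808594, 208.6974334716797, 49.628665924072266, 50.32249069213867, 77.09859466552734, array([187., 140.,  93.]), array([284., 241.]))
(337.6665344238281, 150.1094207763672, 50.60797119140625, 50.045196533203125, 49.20183563232422, array([113.,  62., 134.]), array([120.,  93.]))
(336.96551513671875, 253.37506103515625, 49.194095611572266, 36.294532775878906, 80.54119873046875, array([102.,  58., 120.]), array([335.,  41.]))
rows 1 turn total [ 0.1  0.1 -0.1] tool shift total [52.7 -0.3  0.2]
   [0.1, 0.1, -0.1] [52.7, -0.3, 0.2]
plate (248, 150, 67, 66) ((487.46099853515625, -5.355541229248047), (54.649044036865234, 53.76367950439453), 1.516111969947815)
```

Request:
jog_arm([
  [[0, 0, 0], [25, 0, 0], -1],
  [[0, 0, 0], [20, 0, 0], -1],
  [[0, 0, 0], [7, 0, 0], -1],
  [[0, 0, 0], [0, 0, 0], 1],
  [[0, 0, 0], [0, 0, 0], 1],
  [[0, 0, 0], [0, 0, 0], 1],
  [[0, 0, 0], [0, 0, 0], 1],
  [[0, 0, 0], [0, 0, 0], 1],
])

```text
clock: 14.88
eef_pos: [429.0, 209.0, 26.9]
tool_rot: [0.6, 1.569, 0.376]
force: [-1.7, -0.5, 7.5]
width: 48.0
```

Run:
```python
from h import *
show()
```

```text
t 14.88 pos [429.  209.   26.9] psi 77.15 x [ 0.002  0.001 -1.   ] F [-1.7 -0.5  7.5] T [-0.1   0.16  0.03] w 48.0 q [-0.25  0.83 -0.4   2.14  0.95  0.36 -0.09]
```

Request:
jog_arm([
  [[0, 0, 0], [-15, 0, 0], 1],
  [[-7, 0, 0], [-30, 0, 0], 1],
  [[-7.3, 0, 0], [-20, 0, 0], 1],
  [[0, 0, 0], [0, -35, 10], 1],
  [[0, 0, 0], [0, -50, 14], 1],
  [[0, 0, 0], [0, -55, 14], 1],
  [[0, 0, 0], [0, -50, 12], 1],
  [[0, 0, 0], [0, -24, 5], 1],
])

```text
clock: 15.88
eef_pos: [489.5, -7.7, 91.0]
tool_rot: [-1.305, 1.569, -1.284]
force: [0.3, 0.8, -0.8]
width: 48.2
```

Request:
jog_arm([
  [[0, 0, 0], [0, 0, 0], 1],
  [[0, 0, 0], [0, 0, 0], 1],
  [[0, 0, 0], [0, 0, 0], 1],
])

```text
clock: 16.25
eef_pos: [488.9, -2.0, 91.0]
tool_rot: [1.032, 1.57, 1.06]
force: [1.2, 0.1, -0.5]
width: 47.9
```

Run:
```python
from h import *
show(); d=grab('wrist'); save(d,'w6',1); np.save('w6.npy',d,allow_pickle=True)
plan([488.8,-5.2,56],91.5,200,20)
```

```text
t 16.25 pos [488.9  -2.   91. ] psi 91.62 x [ 0.     0.001 -1.   ] F [ 1.2  0.1 -0.5] T [-0.07 -0.02 -0.02] w 47.9 q [ 0.39  0.77 -0.67  2.08  0.87  0.6   0.69]
rows 1 turn total [ 0.12  0.02 -0.03] tool shift total [34.9 -3.  -0.2]
   [0.1, 0.0, -0.0] [34.9, -3.0, -0.2]
```

View pics/w6.png

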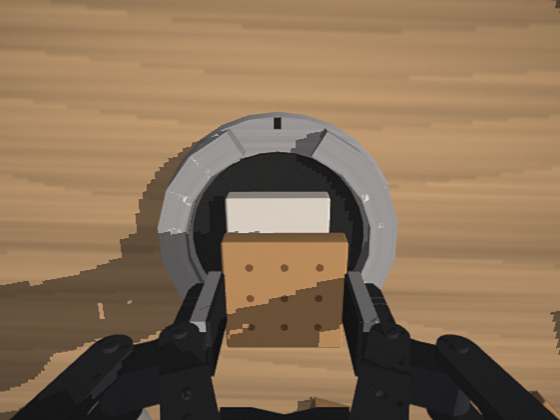

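Request:
jog_arm([
  [[0, 0, 0], [15, -3, 0], 1],
  [[0, 0, 0], [14, 0, 0], 1],
  [[0, 0, 0], [3, 0, 0], 1],
  [[0, 0, 0], [0, 0, 0], 1],
  [[0, 0, 0], [0, 0, 0], 1],
])

```text
clock: 16.92
eef_pos: [489.3, -6.6, 58.8]
tool_rot: [0.411, 1.57, 0.437]
force: [-0.0, -0.2, -0.4]
width: 48.1
```

Run:
```python
from h import *
show()
plan([488.8,-5.2,54],91.5,200,20)
```

```text
t 16.93 pos [489.3  -6.6  58.8] psi 91.47 x [ 0.  0. -1.] F [-0.  -0.2 -0.4] T [-0.02 -0.03 -0.07] w 48.1 q [ 0.35  0.81 -0.6   2.09  0.95  0.53  0.63]
rows 1 turn total [-0.03  0.03 -0.01] tool shift total [ 4.8  1.4 -0.4]
   [-0.0, 0.0, -0.0] [4.8, 1.4, -0.4]
```

Request:
jog_arm([
  [[0, 0, 0], [3, 1.4, -0.4], 1],
  [[0, 0, 0], [2, 0, 0], 1],
  [[0, 0, 0], [0.7, 0, 0], 1],
  [[0, 0, 0], [0, 0, 0], 1],
])

```text
clock: 17.42
eef_pos: [488.6, -5.4, 53.0]
tool_rot: [-1.532, 1.571, -1.506]
force: [-1.6, 0.3, 0.7]
width: 48.3
```

Request:
jog_arm([
  [[0, 0, 0], [0, 0, 0], -1],
  [[0, 0, 0], [0, 0, 0], -1],
  [[0, 0, 0], [0, 0, 0], -1],
  [[0, 0, 0], [-15, 0, 0], -1],
  [[0, 0, 0], [-30, 0, 0], -1],
  [[0, 0, 0], [0, 30, 10], -1],
  [[0, 0, 0], [0, 50, 15], -1],
  [[0, 0, 0], [0, 55, 16], -1],
])

```text
clock: 18.42
eef_pos: [526.7, 131.1, 98.0]
tool_rot: [-1.249, 1.57, -1.226]
force: [1.4, 0.1, 0.7]
width: 85.6
```

Request:
jog_arm([
  [[0, 0, 0], [0, 50, 16], -1],
  [[0, 0, 0], [0, 34.5, 10.5], -1],
  [[-7, 0, 0], [0, 0, 0], -1],
  [[-8, 0, 0], [0, 0, 0], -1],
  [[-7, 0, 0], [0, 0, 0], -1],
  [[0, 0, 0], [0, 0, 0], -1],
  [[0, 0, 0], [0, 0, 0], -1],
])

```text
clock: 19.3
eef_pos: [550.4, 215.7, 97.9]
tool_rot: [-2.842, 1.571, -2.435]
force: [0.2, -0.2, -0.8]
width: 85.7
```

Run:
```python
from meas import *
np.set_printoptions(suppress=True,precision=1)
show(); d=grab('wrist')
for b in biscuits(d): print(b)
plan([550.2,216,28],113.6,200,30)
```

```text
t 19.3 pos [550.4 215.7  97.9] psi 113.35 x [-0. -0. -1.] F [ 0.2 -0.2 -0.8] T [-0. -0.  0.] w 85.7 q [ 0.1  0.9 -0.8  1.8  0.8  0.8  0.8]
(637.8714599609375, 179.88272094726562, 51.4902229309082, 49.867713928222656, 45.47056579589844, array([167., 125.,  82.]), array([193., 328.]))
(535.855224609375, 344.46527099609375, 53.06664276123047, 49.8233642578125, 58.9227180480957, array([159., 119.,  79.]), array([485., 285.]))
(550.2177734375, 215.71852111816406, 49.94702911376953, 49.69683837890625, 23.413251876831055, array([170., 127.,  84.]), array([284., 228.]))
rows 1 turn total [-0.2 -0.   0. ] tool shift total [69.9  0.4 -0.1]
   [-0.2, -0.0, 0.0] [69.9, 0.4, -0.1]
```

Request:
jog_arm([
  [[0, 0, 0], [35, 0.4, 0.7], -1],
  [[0, 0, 0], [25, 0, 0], -1],
  [[0, 0, 0], [10, 0, 0], -1],
  [[0, 0, 0], [0, 0, 0], 1],
  [[0, 0, 0], [0, 0, 0], 1],
  [[0, 0, 0], [0, 0, 0], 1],
  [[0, 0, 0], [0, 0, 0], 1],
  [[0, 0, 0], [0, 0, 0], 1],
])

```text
clock: 20.35
eef_pos: [551.7, 217.1, 29.5]
tool_rot: [0.062, 1.568, 0.471]
force: [-0.8, -0.9, 5.6]
width: 47.4
```

Run:
```python
from h import *
show()
```

```text
t 20.35 pos [551.7 217.1  29.5] psi 113.46 x [ 0.002  0.001 -1.   ] F [-0.8 -0.9  5.6] T [-0.09  0.2  -0.01] w 47.4 q [-0.    0.98 -0.71  1.81  0.95  0.73  0.73]
```

Request:
jog_arm([
  [[0, 0, 0], [-20, 0, 0], 1],
  [[7, 0, 0], [-30, 0, 0], 1],
  [[8, 0, 0], [-20, 0, 0], 1],
  [[7, 0, 0], [0, 0, 0], 1],
  [[0, 0, 0], [0, -30, -10], 1],
  [[0, 0, 0], [0, -50, -16], 1],
  [[0, 0, 0], [0, -55, -16], 1],
  [[0, 0, 0], [0, -50, -15], 1],
])

```text
clock: 21.35
eef_pos: [498.6, 28.2, 99.2]
tool_rot: [-0.419, 1.569, -0.393]
force: [1.0, -1.3, 0.3]
width: 47.3
```

Request:
jog_arm([
  [[0, 0, 0], [0, -34.5, -10.5], 1],
  [[0, 0, 0], [0, 0, 0], 1],
  [[0, 0, 0], [0, 0, 0], 1],
  [[0, 0, 0], [0, 0, 0], 1],
  [[0, 0, 0], [0, 0, 0], 1],
  [[0, 0, 0], [0, 0, 0], 1],
])

```text
clock: 22.1
eef_pos: [489.2, -4.1, 97.9]
tool_rot: [1.179, 1.571, 1.206]
force: [-0.7, 0.2, -1.2]
width: 47.5
```

```bash
cat > plate.py <<'E'
from meas import *
np.set_printoptions(suppress=True,precision=1)
def stack(z):
    d=grab('top'); P=pts(d); v,u=np.mgrid[:420,:560]; X=onz(d,u,v,z)
    return d
E
python3 - <<'E'
from h import *
show(); d=grab('wrist'); np.save('w7.npy',d,allow_pickle=True)
plan([488.8,-5.2,67],91.5,200,30)
E
```

```text
t 22.1 pos [489.2  -4.1  97.9] psi 91.53 x [ 0.  0. -1.] F [-0.7  0.2 -1.2] T [ 0.02 -0.01  0.  ] w 47.5 q [ 0.4   0.76 -0.68  2.08  0.86  0.61  0.71]
rows 1 turn total [ 0.01  0.   -0.01] tool shift total [30.9 -1.  -0.4]
   [0.0, 0.0, -0.0] [30.9, -1.0, -0.4]
```

Run:
```python
from h import *
np.set_printoptions(suppress=True,precision=1)
d=np.load('w7.npy',allow_pickle=True).item(); im=d['img'].astype(int); P=pts(d)
m=(im[...,0]-im[...,2]>35)
for nm,z0,z1 in(('held',70,90),('B1',33,42),('plate',23,29)):
    k=((P[...,2]>z0)&(P[...,2]<z1)&(np.hypot(P[...,0]-489,P[...,1]+5)<45)).astype(np.uint8)
    if k.sum()<20: print(nm,'none'); continue
    zz=np.median(P[...,2][k>0]); c=max(cv2.findContours(k,cv2.RETR_EXTERNAL,cv2.CHAIN_APPROX_NONE)[0],key=cv2.contourArea)
    r=cv2.boundingRect(c); w=onz(d,c[:,0,0],c[:,0,1],zz)
    mid=k[:,270:300].any(1); rows=np.where(mid)[0]
    print(nm,'z',zz,'px',r,'xmax (mid)',onz(d,285.,rows.min()-.5,zz)[0],'xmin',onz(d,285.,rows.max()+.5,zz)[0],'rect',cv2.minAreaRect(w[:,:2].astype(np.float32)))
```

```text
held z 79.18637016708416 px (188, 228, 195, 113) xmax (mid) 459.67859719670616 xmin 512.6613833376588 rect ((486.14520263671875, -4.061439514160156), (52.53702163696289, 80.60954284667969), 1.5817824602127075)
B1 z 36.74184128566729 px (233, 201, 99, 27) xmax (mid) 462.7516383280315 xmin 476.70367946962494 rect ((469.50384521484375, -6.034219741821289), (13.945185661315918, 49.66210174560547), 1.584991216659546)
plate z 25.573022601335936 px (231, 192, 102, 29) xmax (mid) 460.84311213711703 xmin 465.80270659362577 rect ((465.3549499511719, -7.099016189575195), (15.216605186462402, 54.81485366821289), 10.038780212402344)
```

Request:
jog_arm([
  [[0, 0, 0], [15, -1, 0.4], 1],
  [[0, 0, 0], [10, 0, 0], 1],
  [[0, 0, 0], [3, 0, 0], 1],
  [[0, 0, 0], [0, 0, 0], 1],
  [[0, 0, 0], [0, 0, 0], 1],
])

```text
clock: 22.78
eef_pos: [489.7, -5.6, 70.1]
tool_rot: [0.271, 1.57, 0.297]
force: [-0.2, -0.2, -0.6]
width: 47.6
```

Run:
```python
from h import *
show()
plan([489.4,-5.2,66],91.5,200,20)
```

```text
t 22.77 pos [489.7  -5.6  70.1] psi 91.47 x [ 0.  0. -1.] F [-0.2 -0.2 -0.6] T [ 0.   -0.03  0.02] w 47.6 q [ 0.37  0.8  -0.63  2.09  0.92  0.56  0.65]
rows 1 turn total [-0.03  0.02 -0.01] tool shift total [ 4.1  0.4 -0.3]
   [-0.0, 0.0, -0.0] [4.1, 0.4, -0.3]
```

Request:
jog_arm([
  [[0, 0, 0], [2, 0.4, -0.3], 1],
  [[0, 0, 0], [1.5, 0, 0], 1],
  [[0, 0, 0], [0.5, 0, 0], 1],
  [[0, 0, 0], [0, 0, 0], 1],
])

```text
clock: 23.28
eef_pos: [489.3, -5.3, 66.5]
tool_rot: [-0.735, 1.57, -0.709]
force: [-0.5, -0.7, 7.1]
width: 47.5
```

Request:
jog_arm([
  [[0, 0, 0], [0, 0, 0], -1],
  [[0, 0, 0], [0, 0, 0], -1],
  [[0, 0, 0], [0, 0, 0], -1],
  [[0, 0, 0], [-15, 0, 0], -1],
  [[0, 0, 0], [-20, 0, 0], -1],
  [[0, 0, 0], [0, 30, 6], -1],
  [[0, 0, 0], [0, 55, 8], -1],
  [[0, 0, 0], [0, 55, 8], -1],
])

```text
clock: 24.28
eef_pos: [508.2, 136.4, 102.0]
tool_rot: [0.262, 1.57, 0.286]
force: [0.7, -0.2, 0.6]
width: 85.1
```

Request:
jog_arm([
  [[0, 0, 0], [0, 55, 8], -1],
  [[0, 0, 0], [0, 55, 8], -1],
  [[0, 0, 0], [0, 55, 9], -1],
  [[0, 0, 0], [0, 43.5, 8.8], -1],
  [[8, 0, 0], [0, 0, 0], -1],
  [[9, 0, 0], [0, 0, 0], -1],
  [[8, 0, 0], [0, 0, 0], -1],
  [[7.5, 0, 0], [0, 0, 0], -1],
])

```text
clock: 25.28
eef_pos: [535.9, 344.8, 101.9]
tool_rot: [2.411, 1.57, 1.865]
force: [0.1, -0.2, 0.0]
width: 85.5
```

Request:
jog_arm([
  [[0, 0, 0], [0, 0, 0], -1],
  [[0, 0, 0], [0, 0, 0], -1],
])

```text
clock: 25.52
eef_pos: [536.0, 344.6, 101.4]
tool_rot: [2.1, 1.57, 1.56]
force: [-0.6, 0.6, 1.2]
width: 85.6
```

Run:
```python
from meas import *
np.set_printoptions(suppress=True,precision=1)
show(); d=grab('wrist')
for b in biscuits(d): print(b)
plan([536,345,29],59,200,30)
```

```text
t 25.52 pos [536.  344.6 101.4] psi 59.09 x [ 0.  0. -1.] F [-0.6  0.6  1.2] T [-0. -0.  0.] w 85.6 q [-0.3  0.9 -0.6  1.7  0.6  0.8 -0.1]
(536.0599365234375, 347.7191162109375, 49.77491760253906, 50.34434509277344, 59.128440856933594, array([166., 124.,  82.]), array([288., 224.]))
rows 1 turn total [ 0.1 -0.  -0. ] tool shift total [72.3  0.4 -0.3]
   [0.1, -0.0, -0.0] [72.3, 0.4, -0.3]
```

Request:
jog_arm([
  [[0, 0, 0], [35, 2, 0], -1],
  [[0, 0, 0], [25, 0, 0], -1],
  [[0, 0, 0], [12, 0, 0], -1],
  [[0, 0, 0], [0, 0, 0], 1],
  [[0, 0, 0], [0, 0, 0], 1],
  [[0, 0, 0], [0, 0, 0], 1],
  [[0, 0, 0], [0, 0, 0], 1],
  [[0, 0, 0], [0, 0, 0], 1],
])

```text
clock: 26.58
eef_pos: [537.9, 347.1, 30.6]
tool_rot: [1.189, 1.568, 0.647]
force: [-1.3, -1.4, 6.6]
width: 46.8
```

Request:
jog_arm([
  [[0, 0, 0], [-20, 0, 0], 1],
  [[-8, 0, 0], [-30, 0, 0], 1],
  [[-9, 0, 0], [-30, 0, 0], 1],
  [[-8, 0, 0], [0, 0, 0], 1],
  [[-7.5, 0, 0], [0, 0, 0], 1],
  [[0, 0, 0], [0, -30, -5], 1],
  [[0, 0, 0], [0, -50, -8], 1],
  [[0, 0, 0], [0, -50, -8], 1],
])

```text
clock: 27.58
eef_pos: [519.6, 214.4, 110.1]
tool_rot: [-0.09, 1.569, -0.064]
force: [0.6, -1.2, -1.0]
width: 46.9
```

Request:
jog_arm([
  [[0, 0, 0], [0, -50, -8], 1],
  [[0, 0, 0], [0, -50, -8], 1],
  [[0, 0, 0], [0, -50, -8], 1],
  [[0, 0, 0], [0, -40, -7], 1],
  [[0, 0, 0], [0, -30, -5], 1],
  [[0, 0, 0], [0, 0, 0], 1],
  [[0, 0, 0], [0, 0, 0], 1],
  [[0, 0, 0], [0, 0, 0], 1],
])

```text
clock: 28.58
eef_pos: [489.6, -3.7, 109.4]
tool_rot: [0.531, 1.569, 0.559]
force: [-0.5, 0.4, -0.0]
width: 47.3
```

```bash
cat > held.py <<'E'
from h import *
np.set_printoptions(suppress=True,precision=1)
def held(zt,nst):
    s,p,R=cur(); d=grab('wrist'); im=d['img'].astype(int); P=pts(d)
    top=26+11*nst
    for nm,z in(('held',p[2]-29+11),('stack',top),('plate',26)):
        k=((abs(P[...,2]-z)<2.2)&(np.hypot(P[...,0]-489,P[...,1]+5)<45)&(im.max(-1)>70)).astype(np.uint8)
        k[:,:236]&=(nm!='held'); k[:,334:]&=(nm!='held')
        if k.sum()<20: print(nm,'none'); continue
        c=max(cv2.findContours(k,cv2.RETR_EXTERNAL,cv2.CHAIN_APPROX_NONE)[0],key=cv2.contourArea)
        w=onz(d,c[:,0,0],c[:,0,1],z); rows=np.where(k[:,270:300].any(1))[0]; r=cv2.boundingRect(c); cr=(r[1]+r[3]//2)
        print(nm,'z',z.__round__(1),'px',r,'x far',onz(d,285.,rows.max()+.5,z)[0].round(1),'x near',onz(d,285.,rows.min()-.5,z)[0].round(1),'y',onz(d,r[0]-.5,cr,z)[1].round(1),onz(d,r[0]+r[2]-.5,cr,z)[1].round(1))
    show(); plan([488.8,-5.2,zt],91.5,200,20); return d
E
python3 -c "
from held import *
d=held(77.5,2); np.save('w8.npy',d,allow_pickle=True)"
```

```text
held z 91.4 px (236, 234, 98, 105) x far 511.5 x near 462.7 y -24.0 16.2
stack z 48 px (232, 200, 99, 26) x far 476.2 x near 462.8 y -31.1 18.9
plate z 26 px (233, 185, 97, 14) x far 465.2 x near 461.1 y -33.3 20.6
t 28.62 pos [489.4  -3.8 109.3] psi 91.58 x [ 0.  0. -1.] F [-0.2  0.3 -0.3] T [-0.  0. -0.] w 47.2 q [ 0.4  0.7 -0.7  2.1  0.8  0.6  0.7]
rows 1 turn total [ 0.1  0.1 -0. ] tool shift total [31.8 -1.4 -0.7]
   [0.1, 0.0, -0.0] [31.8, -1.4, -0.7]
```

Request:
jog_arm([
  [[0, 0, 0], [15, -1.5, 0.8], 1],
  [[0, 0, 0], [10, 0, 0], 1],
  [[0, 0, 0], [3, 0, 0], 1],
  [[0, 0, 0], [0, 0, 0], 1],
  [[0, 0, 0], [0, 0, 0], 1],
  [[0, 0, 0], [0, 0, 0], 1],
])

```text
clock: 29.38
eef_pos: [490.1, -6.6, 81.2]
tool_rot: [-0.018, 1.57, 0.007]
force: [0.2, 0.3, -1.0]
width: 47.0
```

Run:
```python
from h import *
show()
plan([490.1,-5.3,78],91.5,200,20)
```

```text
t 29.38 pos [490.1  -6.6  81.2] psi 91.46 x [ 0.001  0.    -1.   ] F [ 0.2  0.3 -1. ] T [ 0.01 -0.    0.02] w 47.0 q [ 0.39  0.78 -0.66  2.08  0.9   0.58  0.67]
rows 1 turn total [-0.04  0.03  0.  ] tool shift total [3.2 1.3 0. ]
   [-0.0, 0.0, 0.0] [3.2, 1.3, 0.0]
```

Request:
jog_arm([
  [[0, 0, 0], [2, 1.2, 0], 1],
  [[0, 0, 0], [1, 0, 0], 1],
  [[0, 0, 0], [0.4, 0, 0], 1],
  [[0, 0, 0], [0, 0, 0], 1],
])

```text
clock: 29.88
eef_pos: [490.1, -5.2, 78.5]
tool_rot: [-0.573, 1.57, -0.547]
force: [-1.9, -0.5, 11.3]
width: 46.7
```

Request:
jog_arm([
  [[0, 0, 0], [0, 0, 0], -1],
  [[0, 0, 0], [0, 0, 0], -1],
  [[0, 0, 0], [0, 0, 0], -1],
  [[0, 0, 0], [-15, 0, 0], -1],
  [[0, 0, 0], [-15, 0, 0], -1],
  [[0, 0, 0], [0, 25, 22], -1],
  [[0, 0, 0], [0, 40, 32], -1],
  [[0, 0, 0], [0, 40, 35], -1],
])

```text
clock: 30.88
eef_pos: [577.3, 102.6, 109.0]
tool_rot: [0.234, 1.57, 0.258]
force: [1.8, 0.6, -0.4]
width: 85.7
```

Request:
jog_arm([
  [[0, 0, 0], [0, 40, 35], -1],
  [[0, 0, 0], [0, 36, 29.6], -1],
  [[9, 0, 0], [0, 0, 0], -1],
  [[10, 0, 0], [0, 0, 0], -1],
  [[10, 0, 0], [0, 0, 0], -1],
  [[9, 0, 0], [0, 0, 0], -1],
  [[8, 0, 0], [0, 0, 0], -1],
  [[0, 0, 0], [0, 0, 0], -1],
])

```text
clock: 31.88
eef_pos: [639.0, 179.8, 108.8]
tool_rot: [1.396, 1.57, 0.62]
force: [0.7, -0.8, 0.3]
width: 85.4
```

Run:
```python
from meas import *
np.set_printoptions(suppress=True,precision=1)
show(); d=grab('wrist')
for b in biscuits(d): print(b)
plan([639,179.6,29],45.5,200,30)
```

```text
t 31.88 pos [639.  179.8 108.8] psi 45.56 x [ 0.  0. -1.] F [ 0.7 -0.8  0.3] T [-0. -0.  0.] w 85.4 q [-0.   0.9 -0.5  1.6  0.6  0.8  0. ]
(640.2830200195312, 179.69155883789062, 49.66630554199219, 50.1164665222168, 45.59231185913086, array([161., 121.,  79.]), array([285., 224.]))
(645.8214721679688, 315.96868896484375, 44.724876403808594, 60.99205780029297, 49.28879165649414, array([84., 80., 76.]), array([478.,  65.]))
rows 1 turn total [ 0.1  0.  -0.1] tool shift total [79.6 -0.1  0.1]
   [0.1, 0.0, -0.1] [79.6, -0.1, 0.1]
```

Request:
jog_arm([
  [[0, 0, 0], [40, 0.5, 0.5], -1],
  [[0, 0, 0], [28, 0, 0], -1],
  [[0, 0, 0], [11.5, 0, 0], -1],
  [[0, 0, 0], [0, 0, 0], 1],
  [[0, 0, 0], [0, 0, 0], 1],
  [[0, 0, 0], [0, 0, 0], 1],
  [[0, 0, 0], [0, 0, 0], 1],
  [[0, 0, 0], [0, 0, 0], 1],
])

```text
clock: 32.92
eef_pos: [640.8, 180.1, 30.0]
tool_rot: [1.142, 1.568, 0.365]
force: [-0.6, 0.0, 5.8]
width: 47.2
```

Request:
jog_arm([
  [[0, 0, 0], [-20, 0, 0], 1],
  [[-9, 0, 0], [-35, 0, 0], 1],
  [[-10, 0, 0], [-35, 0, 0], 1],
  [[-10, 0, 0], [0, 0, 0], 1],
  [[-9, 0, 0], [0, 0, 0], 1],
  [[-8, 0, 0], [0, 0, 0], 1],
  [[0, 0, 0], [0, -25, -20], 1],
  [[0, 0, 0], [0, -40, -35], 1],
])

```text
clock: 33.92
eef_pos: [586.6, 113.9, 119.3]
tool_rot: [0.542, 1.568, 0.569]
force: [0.8, -0.8, -0.5]
width: 47.4
```

Request:
jog_arm([
  [[0, 0, 0], [0, -40, -35], 1],
  [[0, 0, 0], [0, -40, -35], 1],
  [[0, 0, 0], [0, -36, -30], 1],
  [[0, 0, 0], [0, 0, 0], 1],
  [[0, 0, 0], [0, 0, 0], 1],
  [[0, 0, 0], [0, 0, 0], 1],
  [[0, 0, 0], [0, 0, 0], 1],
])

```text
clock: 34.8
eef_pos: [489.8, -4.4, 118.2]
tool_rot: [0.658, 1.57, 0.685]
force: [-0.4, -0.2, -0.4]
width: 47.2
```

```bash
python3 -c "
from held import *
d=held(90,3); np.save('w9.npy',d,allow_pickle=True)"
```

```text
held z 100.2 px (236, 238, 98, 106) x far 514.3 x near 464.2 y -24.7 15.6
stack z 59 px (233, 203, 100, 28) x far 478.2 x near 463.3 y -31.0 19.0
plate z 26 px (236, 181, 93, 13) x far 465.0 x near 460.8 y -33.4 20.3
t 34.85 pos [489.7  -4.5 118.1] psi 91.54 x [ 0.  0. -1.] F [ 0.2  0.  -1.1] T [-0.  0. -0.] w 47.3 q [ 0.4  0.7 -0.7  2.1  0.8  0.7  0.7]
rows 1 turn total [ 0.  0. -0.] tool shift total [28.1 -0.6 -0.9]
   [0.0, 0.0, -0.0] [28.1, -0.6, -0.9]
```

Request:
jog_arm([
  [[0, 0, 0], [12, -0.8, -0.9], 1],
  [[0, 0, 0], [10, 0, 0], 1],
  [[0, 0, 0], [3, 0, 0], 1],
  [[0, 0, 0], [0, 0, 0], 1],
  [[0, 0, 0], [0, 0, 0], 1],
  [[0, 0, 0], [0, 0, 0], 1],
])

```text
clock: 35.6
eef_pos: [488.5, -6.3, 93.3]
tool_rot: [0.009, 1.57, 0.035]
force: [0.2, 0.2, 0.4]
width: 47.4
```

Run:
```python
from h import *
show()
plan([488.8,-5.3,89.3],91.5,200,20)
```

```text
t 35.6 pos [488.5  -6.3  93.3] psi 91.46 x [ 0.001  0.    -1.   ] F [0.2 0.2 0.4] T [ 0.03 -0.    0.  ] w 47.4 q [ 0.41  0.77 -0.69  2.08  0.88  0.61  0.69]
rows 1 turn total [-0.04  0.03 -0.  ] tool shift total [4.  1.  0.3]
   [-0.0, 0.0, -0.0] [4.0, 1.0, 0.3]
```

Request:
jog_arm([
  [[0, 0, 0], [2.5, 1, 0.3], 1],
  [[0, 0, 0], [1, 0, 0], 1],
  [[0, 0, 0], [0.4, 0, 0], 1],
  [[0, 0, 0], [0, 0, 0], 1],
])

```text
clock: 36.1
eef_pos: [488.6, -5.2, 89.1]
tool_rot: [-1.223, 1.571, -1.197]
force: [0.3, -0.3, -0.5]
width: 47.3
```

Request:
jog_arm([
  [[0, 0, 0], [0, 0, 0], -1],
  [[0, 0, 0], [0, 0, 0], -1],
  [[0, 0, 0], [0, 0, 0], -1],
  [[0, 0, 0], [-15, 0, 0], -1],
  [[0, 0, 0], [-15, 0, 0], -1],
  [[0, 0, 0], [0, 7, 25], -1],
  [[0, 0, 0], [0, 9, 38], -1],
  [[0, 0, 0], [0, 9, 40], -1],
])

```text
clock: 37.1
eef_pos: [592.2, 22.4, 120.7]
tool_rot: [0.257, 1.57, 0.282]
force: [0.4, -0.5, -0.0]
width: 85.6
```

Request:
jog_arm([
  [[0, 0, 0], [0, 9, 36], -1],
  [[0, 0, 0], [0, 6, 20], -1],
  [[6, 0, 0], [0, 0, 0], -1],
  [[6.5, 0, 0], [0, 0, 0], -1],
  [[6, 0, 0], [0, 0, 0], -1],
  [[0, 0, 0], [0, 0, 0], -1],
  [[0, 0, 0], [0, 0, 0], -1],
])

```text
clock: 37.98
eef_pos: [646.6, 38.8, 119.8]
tool_rot: [0.87, 1.57, 0.574]
force: [-0.1, -0.3, -0.2]
width: 85.4
```

Run:
```python
from meas import *
np.set_printoptions(suppress=True,precision=1)
show(); d=grab('wrist')
for b in biscuits(d): print(b)
plan([646.8,38.7,29],73.1,200,30)
```

```text
t 37.98 pos [646.6  38.8 119.8] psi 73.06 x [ 0.  0. -1.] F [-0.1 -0.3 -0.2] T [-0. -0. -0.] w 85.4 q [ 0.3  0.9 -0.7  1.6  0.7  0.9  0.6]
(646.177490234375, 39.43340301513672, 49.68506622314453, 49.801849365234375, 73.0991439819336, array([152., 114.,  74.]), array([285., 215.]))
rows 1 turn total [-0.1  0.  -0. ] tool shift total [90.6 -0.   0.2]
   [-0.1, 0.0, -0.0] [90.6, -0.0, 0.2]
```

Request:
jog_arm([
  [[0, 0, 0], [45, 0.4, 0], -1],
  [[0, 0, 0], [34, 0, 0], -1],
  [[0, 0, 0], [11.5, 0, 0], -1],
  [[0, 0, 0], [0, 0, 0], 1],
  [[0, 0, 0], [0, 0, 0], 1],
  [[0, 0, 0], [0, 0, 0], 1],
  [[0, 0, 0], [0, 0, 0], 1],
  [[0, 0, 0], [0, 0, 0], 1],
])

```text
clock: 39.02
eef_pos: [648.0, 39.7, 30.9]
tool_rot: [0.463, 1.567, 0.165]
force: [-0.4, 0.3, 5.9]
width: 47.2
```

Request:
jog_arm([
  [[0, 0, 0], [-20, 0, 0], 1],
  [[-6, 0, 0], [-40, 0, 0], 1],
  [[-6.5, 0, 0], [-40, 0, 0], 1],
  [[-6, 0, 0], [0, 0, 0], 1],
  [[0, 0, 0], [0, -5, -20], 1],
  [[0, 0, 0], [0, -9, -35], 1],
  [[0, 0, 0], [0, -9, -35], 1],
  [[0, 0, 0], [0, -9, -35], 1],
])

```text
clock: 40.02
eef_pos: [521.9, 3.6, 130.0]
tool_rot: [-0.274, 1.569, -0.248]
force: [-0.6, -0.4, -0.7]
width: 46.4
```

Request:
jog_arm([
  [[0, 0, 0], [0, -8, -33], 1],
  [[0, 0, 0], [0, 0, 0], 1],
  [[0, 0, 0], [0, 0, 0], 1],
  [[0, 0, 0], [0, 0, 0], 1],
  [[0, 0, 0], [0, 0, 0], 1],
])

```text
clock: 40.65
eef_pos: [490.4, -4.5, 128.7]
tool_rot: [0.554, 1.57, 0.58]
force: [1.2, 0.4, 0.6]
width: 47.0
```

```bash
python3 -c "
from held import *
d=held(101,4); np.save('w10.npy',d,allow_pickle=True)"
```

```text
held z 110.7 px (236, 235, 98, 105) x far 512.8 x near 463.6 y -24.8 15.4
stack z 70 px (233, 203, 101, 24) x far 476.4 x near 463.7 y -31.0 19.3
plate z 26 px (239, 176, 89, 12) x far 465.4 x near 461.1 y -32.9 20.8
t 40.7 pos [490.2  -4.5 128.6] psi 91.47 x [ 0.  0. -1.] F [ 0.4 -0.3  0.5] T [-0. -0. -0.] w 47.0 q [ 0.5  0.7 -0.8  2.1  0.8  0.7  0.8]
rows 1 turn total [-0.  0. -0.] tool shift total [27.6 -0.7 -1.4]
   [-0.0, 0.0, -0.0] [27.6, -0.7, -1.4]
```

Request:
jog_arm([
  [[0, 0, 0], [12, -0.7, 0], 1],
  [[0, 0, 0], [10, 0, 0], 1],
  [[0, 0, 0], [2, 0, 0], 1],
  [[0, 0, 0], [0, 0, 0], 1],
  [[0, 0, 0], [0, 0, 0], 1],
  [[0, 0, 0], [0, 0, 0], 1],
])

```text
clock: 41.45
eef_pos: [489.9, -5.5, 104.9]
tool_rot: [0.032, 1.57, 0.057]
force: [0.2, -1.0, 0.2]
width: 46.9
```

Run:
```python
from h import *
show()
plan([490,-5.2,100.5],91.5,200,20)
```

```text
t 41.45 pos [489.9  -5.5 104.9] psi 91.46 x [ 0.001  0.    -1.   ] F [ 0.2 -1.   0.2] T [ 0.02 -0.02 -0.01] w 46.9 q [ 0.42  0.75 -0.72  2.07  0.86  0.64  0.71]
rows 1 turn total [-0.04  0.03 -0.  ] tool shift total [4.4 0.3 0.1]
   [-0.0, 0.0, -0.0] [4.4, 0.3, 0.1]
```

Request:
jog_arm([
  [[0, 0, 0], [3, 0.3, 0], 1],
  [[0, 0, 0], [1, 0, 0], 1],
  [[0, 0, 0], [0.4, 0, 0], 1],
  [[0, 0, 0], [0, 0, 0], 1],
])

```text
clock: 41.95
eef_pos: [489.7, -5.2, 100.8]
tool_rot: [-0.947, 1.57, -0.921]
force: [-1.8, -0.8, 7.8]
width: 46.8
```

Request:
jog_arm([
  [[0, 0, 0], [0, 0, 0], -1],
  [[0, 0, 0], [0, 0, 0], -1],
  [[0, 0, 0], [0, 0, 0], -1],
  [[0, 0, 0], [-15, 0, 0], -1],
  [[0, 0, 0], [-45, 0, 0], -1],
  [[0, 0, 0], [-50, 0, 0], -1],
  [[0, 0, 0], [-40, 0, 0], -1],
  [[0, 0, 0], [0, 0, 0], -1],
])

```text
clock: 42.95
eef_pos: [491.4, -4.6, 253.8]
tool_rot: [-0.021, 1.564, 0.004]
force: [1.2, 0.1, -0.2]
width: 85.2
```

Run:
```python
from meas import *
np.set_printoptions(suppress=True,precision=1)
show(); d=grab('wrist'); save(d,'w11',2.5,(180,100,390,300)); np.save('w11.npy',d,allow_pickle=True); P=pts(d)
k=((abs(P[...,2]-81)<3)&(np.hypot(P[...,0]-489,P[...,1]+5)<50)).astype(np.uint8)
c=max(cv2.findContours(k,cv2.RETR_EXTERNAL,cv2.CHAIN_APPROX_NONE)[0],key=cv2.contourArea)
print(np.median(P[...,2][k>0]),cv2.minAreaRect(onz(d,c[:,0,0],c[:,0,1],81.)[:,:2].astype(np.float32)))
d=grab('top'); np.save('top2.npy',d,allow_pickle=True); d=grab('scene'); np.save('scene2.npy',d,allow_pickle=True); save(d,'sc2',1.4)
```

```text
t 42.95 pos [491.4  -4.6 253.8] psi 91.46 x [ 0.  0. -1.] F [ 1.2  0.1 -0.2] T [ 0. -0. -0.] w 85.2 q [ 0.6  0.6 -0.9  1.9  0.6  0.9  1. ]
80.8043622342218 ((488.61407470703125, -5.3104095458984375), (48.84004211425781, 49.72239303588867), 1.5205222368240356)
```

View pics/w11.png

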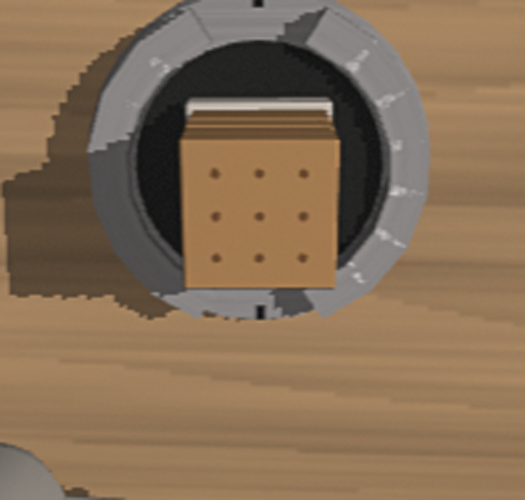

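View pics/sc2.png

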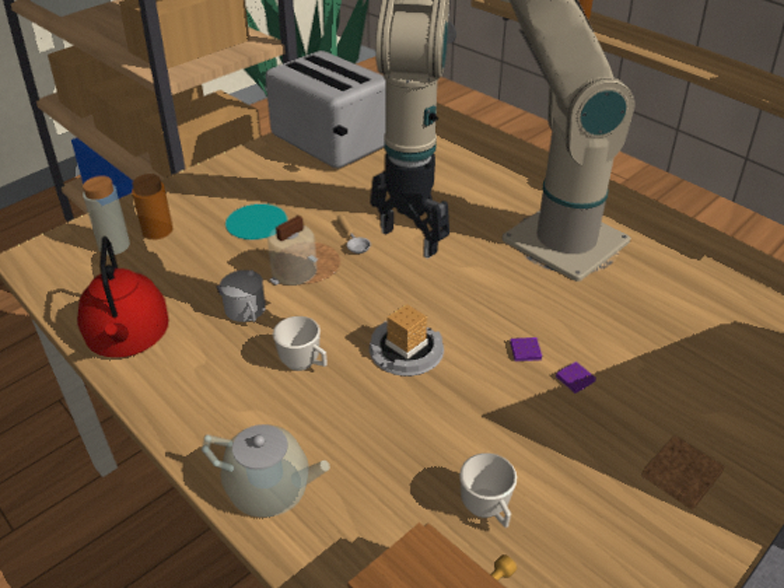

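The stack of five is square on the plate (top centre (488.6,-5.3), yaw 1.5 degrees). The scene picture shows the cover was knocked aside on the mat: it's at about (292,255), with the bar at (290,229) now turned. I locate the bar again from the two fixed cameras.

```bash
cat > bar.py <<'E'
from h import *
np.set_printoptions(suppress=True,precision=1)
def bar(d,c0,ztop):
    im=d['img'].astype(int); P=pts(d)
    k=((abs(P[...,2]-ztop)<6)&(im[...,0]-im[...,2]>15)&(im[...,0]<140)&(np.hypot(P[...,0]-c0[0],P[...,1]-c0[1])<100)).astype(np.uint8)
    c=max(cv2.findContours(k,cv2.RETR_EXTERNAL,cv2.CHAIN_APPROX_NONE)[0],key=cv2.contourArea)
    w=onz(d,c[:,0,0],c[:,0,1],float(ztop))[:,:2].astype(np.float32)
    b=cv2.boxPoints(cv2.minAreaRect(w)); e=[b[1]-b[0],b[2]-b[1]]; l=max(e,key=np.linalg.norm)
    print('bar',b.mean(0),'dims',[np.linalg.norm(x).round(1) for x in e],'angle',np.degrees(np.arctan2(l[1],l[0]))%180,'z',np.nanmedian(P[...,2][k>0]),k.sum(),cv2.boundingRect(c))
E
python3 - <<'E'
from bar import *
for n in('top2','scene2'):
    d=np.load(n+'.npy',allow_pickle=True).item()
    try: bar(d,(470,-330),124)
    except Exception as e: print(n,e)
d=np.load('top2.npy',allow_pickle=True).item(); save(d,'t3',2.5,(310,170,440,290))
E
```

```text
bar [ 491.7 -325.1] dims [np.float32(17.0), np.float32(59.0)] angle 1.2510098 z 124.00903086733183 155 (377, 208, 8, 24)
bar [ 493.3 -321.1] dims [np.float32(22.2), np.float32(62.8)] angle 6.5198774 z 124.59327698156403 95 (198, 154, 19, 13)
```

View pics/t3.png

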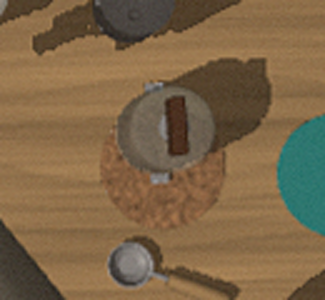

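Request:
jog_arm([
  [[0, 0, 0], [0, -30, -1], -1],
  [[0, 0, 0], [0, -50, -1], -1],
  [[0, 0, 0], [0, -55, -1], -1],
  [[0, 0, 0], [0, -55, -1], -1],
  [[0, 0, 0], [0, -55, -1], -1],
  [[0, 0, 0], [0, -50, -1], -1],
  [[0, 0, 0], [0, -24, -1], -1],
  [[0, 0, 0], [0, 0, 0], -1],
])

```text
clock: 44.1
eef_pos: [489.6, -326.0, 248.2]
tool_rot: [2.567, 1.568, 2.589]
force: [-0.5, 0.3, 0.2]
width: 85.4
```

Request:
jog_arm([
  [[0, 0, 0], [0, 0, 0], -1],
  [[0, 0, 0], [0, 0, 0], -1],
  [[0, 0, 0], [0, 0, 0], -1],
])

```text
clock: 44.48
eef_pos: [491.1, -323.2, 250.4]
tool_rot: [-2.909, 1.571, -2.881]
force: [-0.2, -0.3, 0.2]
width: 85.6
```

Run:
```python
from bar import *
show(); d=grab('wrist'); save(d,'w12',1); np.save('w12.npy',d,allow_pickle=True); bar(d,(490,-324),124)
plan([491,-324,123.5],91.5,200,30)
```

```text
t 44.48 pos [ 491.1 -323.2  250.4] psi 91.58 x [-0. -0. -1.] F [-0.2 -0.3  0.2] T [ 0.   0.1 -0. ] w 85.6 q [ 1.1  0.7 -0.9  1.7  0.6  1.1  1.6]
bar [ 491.  -326.1] dims [np.float32(15.5), np.float32(59.5)] angle 0.8861039 z 123.60541315823096 1843 (269, 166, 24, 83)
rows 1 turn total [0.1 0.  0. ] tool shift total [126.9  -0.5  -0.2]
   [0.1, 0.0, 0.0] [126.9, -0.5, -0.2]
```

View pics/w12.png

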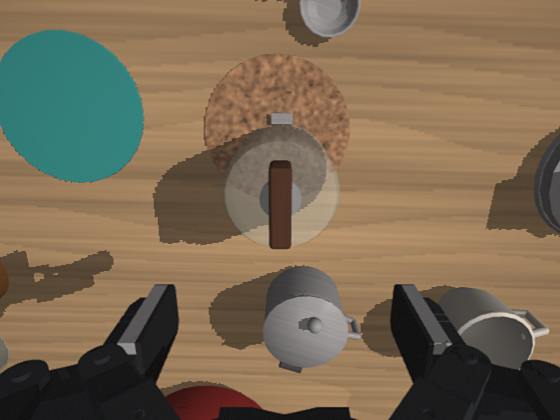

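Request:
jog_arm([
  [[0.6, 0, 0], [40, -2.9, 0.8], -1],
  [[0, 0, 0], [40, 0, 0], -1],
  [[0, 0, 0], [30, 0, 0], -1],
  [[0, 0, 0], [10, 0, 0], -1],
  [[0, 0, 0], [0, 0, 0], -1],
  [[0, 0, 0], [0, 0, 0], -1],
  [[0, 0, 0], [0, 0, 0], -1],
])

```text
clock: 45.4
eef_pos: [492.4, -327.5, 131.4]
tool_rot: [-0.606, 1.569, -0.591]
force: [-0.5, 0.5, 0.0]
width: 85.6
```

Run:
```python
from h import *
show()
plan([492,-326.1,124],90.9,200,30)
```

```text
t 45.4 pos [ 492.4 -327.5  131.4] psi 90.86 x [ 0.002 -0.001 -1.   ] F [-0.5  0.5  0. ] T [-0.   -0.04  0.01] w 85.6 q [ 1.02  0.84 -0.81  1.78  0.78  0.87  1.43]
rows 1 turn total [-0.04  0.1   0.07] tool shift total [ 7.4  1.4 -0.4]
   [-0.0, 0.1, 0.1] [7.4, 1.4, -0.4]
```

Request:
jog_arm([
  [[0, 0.1, 0], [7.2, 1.4, -0.4], -1],
  [[0, 0, 0], [0, 0, 0], -1],
  [[0, 0, 0], [0, 0, 0], 1],
  [[0, 0, 0], [0, 0, 0], 1],
  [[0, 0, 0], [0, 0, 0], 1],
  [[0, 0, 0], [0, 0, 0], 1],
  [[0, 0, 0], [0, 0, 0], 1],
  [[0, 0, 0], [0, 0, 0], 1],
])

```text
clock: 46.4
eef_pos: [491.4, -325.9, 123.2]
tool_rot: [-3.065, 1.569, -3.05]
force: [-1.2, -0.7, 2.6]
width: 15.1
```

Run:
```python
from h import *
show()
```

```text
t 46.4 pos [ 491.4 -325.9  123.2] psi 90.86 x [-0.002 -0.    -1.   ] F [-1.2 -0.7  2.6] T [ 0.09  0.1  -0.03] w 15.1 q [ 1.01  0.85 -0.8   1.79  0.79  0.86  1.42]
```

Request:
jog_arm([
  [[0, 0, 0], [-8, 0, 0], 1],
  [[0, 0, 0], [-30, 0, 0], 1],
  [[0, 0, 0], [-40, 0, 0], 1],
  [[0, 0, 0], [-34, 0, 0], 1],
  [[0, 0, 0], [0, 0, 0], 1],
  [[0, 0, 0], [0, 0, 0], 1],
])

```text
clock: 47.15
eef_pos: [490.5, -325.8, 233.8]
tool_rot: [3.025, 1.567, 3.04]
force: [-0.5, 0.1, -3.4]
width: 14.8
```

Run:
```python
from h import *
show(); plan([488.8,-5.2,235],91.5,50,30)
```

```text
t 47.15 pos [ 490.5 -325.8  233.8] psi 90.86 x [-0.004  0.    -1.   ] F [-0.5  0.1 -3.4] T [0.01 0.05 0.07] w 14.8 q [ 1.07  0.72 -0.91  1.7   0.64  1.05  1.54]
rows 7 turn total [-0.64 -0.22 -0.03] tool shift total [ -1.  320.6   3.2]
   [-0.1, -0.0, -0.0] [-0.1, 45.8, 0.5]
   [-0.1, -0.0, -0.0] [-0.1, 45.8, 0.5]
   [-0.1, -0.0, -0.0] [-0.2, 45.8, 0.6]
   [-0.1, -0.0, -0.0] [-0.2, 45.8, 0.7]
   [-0.1, -0.0, -0.0] [-0.2, 45.8, 0.7]
   [-0.1, -0.0, -0.0] [-0.2, 45.8, 0.8]
   [-0.1, -0.0, -0.0] [-0.2, 45.8, 0.9]
```

Request:
jog_arm([
  [[0, -0.2, 0], [0, 30, 0.3], 1],
  [[-0.6, 0, 0], [0, 50, 0.5], 1],
  [[0, 0, 0], [0, 50, 0.5], 1],
  [[0, 0, 0], [0, 50, 0.5], 1],
  [[0, 0, 0], [0, 50, 0.5], 1],
  [[0, 0, 0], [0, 50, 0.5], 1],
  [[0, 0, 0], [0, 30, 0.3], 1],
  [[0, 0, 0], [0, 10.5, 0], 1],
])

```text
clock: 48.15
eef_pos: [486.3, -3.5, 234.0]
tool_rot: [2.131, 1.57, 2.16]
force: [-0.7, -0.5, -3.4]
width: 15.0
```

Request:
jog_arm([
  [[0, 0, 0], [0, 0, 0], 1],
  [[0, 0, 0], [0, 0, 0], 1],
  [[0, 0, 0], [0, 0, 0], 1],
  [[0, 0, 0], [0, 0, 0], 1],
  [[0, 0, 0], [0, 0, 0], 1],
])

```text
clock: 48.78
eef_pos: [487.3, -5.7, 235.0]
tool_rot: [-0.053, 1.569, -0.028]
force: [0.3, 0.2, -3.5]
width: 14.6
```

Run:
```python
from bar import *
show(); plan([488.8,-5.2,235],91.5,200,30); s,p,R=cur(); d=grab('wrist'); save(d,'w13',1); np.save('w13.npy',d,allow_pickle=True)
im=d['img'].astype(int); P=pts(d)
k=((im[...,0]-im[...,2]>15)&(im[...,0]<140)&(abs(P[...,2]-(p[2]+1))<4)&(np.hypot(P[...,0]-489,P[...,1]+5)<50)).astype(np.uint8)
c=max(cv2.findContours(k,cv2.RETR_EXTERNAL,cv2.CHAIN_APPROX_NONE)[0],key=cv2.contourArea)
z=np.median(P[...,2][k>0]); print('barheld z',z,cv2.minAreaRect(onz(d,c[:,0,0],c[:,0,1],z)[:,:2].astype(np.float32)))
d3=np.load('w3.npy',allow_pickle=True).item(); im=d3['img'].astype(int); P=pts(d3)
k=((im[...,0]-im[...,2]>15)&(im[...,0]<140)&(abs(P[...,2]-205.5)<4)).astype(np.uint8)
c=max(cv2.findContours(k,cv2.RETR_EXTERNAL,cv2.CHAIN_APPROX_NONE)[0],key=cv2.contourArea); z=np.median(P[...,2][k>0])
print('at unlock (TCP 490.5,-2.9,204.5): z',z,cv2.minAreaRect(onz(d3,c[:,0,0],c[:,0,1],z)[:,:2].astype(np.float32)))
```

```text
t 48.77 pos [487.3  -5.7 235. ] psi 91.43 x [ 0. -0. -1.] F [ 0.3  0.2 -3.5] T [-0. -0.  0.] w 14.6 q [ 0.6  0.6 -0.9  2.   0.6  0.9  0.9]
rows 1 turn total [-0.1  0.1  0. ] tool shift total [0.  0.5 1.5]
   [-0.1, 0.1, 0.0] [0.0, 0.5, 1.5]
barheld z 235.48173671175525 ((486.7737121582031, -5.808065414428711), (59.91541290283203, 15.48570728302002), 1.6548787355422974)
at unlock (TCP 490.5,-2.9,204.5): z 204.95855094196958 ((490.64434814453125, -2.996880531311035), (60.652099609375, 15.516196250915527), 1.7283622026443481)
```

Request:
jog_arm([
  [[0, 0, 0], [0, 0.7, 2.1], 1],
  [[0, 0, 0], [0, 0, 0], 1],
  [[0, 0, 0], [20, 0, 0], 1],
  [[0, 0, 0], [25, 0, 0], 1],
  [[0, 0, 0], [25, 0, 0], 1],
  [[0, 0, 0], [12, 0, 0], 1],
  [[0, 0, 0], [0, 0, 0], 1],
  [[0, 0, 0], [0, 0, 0], 1],
])

```text
clock: 49.82
eef_pos: [490.2, -4.3, 153.8]
tool_rot: [0.059, 1.568, 0.085]
force: [0.6, -0.2, -3.1]
width: 14.8
```

Run:
```python
from h import *
show(); plan([489.4,-5.0,145],91.5,200,30)
```

```text
t 49.83 pos [490.2  -4.3 153.8] psi 91.47 x [ 0.003  0.    -1.   ] F [ 0.6 -0.2 -3.1] T [ 0.07 -0.02 -0.05] w 14.8 q [ 0.48  0.68 -0.8   2.04  0.75  0.73  0.8 ]
rows 1 turn total [-0.03  0.19 -0.01] tool shift total [ 8.8 -0.7 -0.8]
   [-0.0, 0.2, -0.0] [8.8, -0.7, -0.8]
```

Request:
jog_arm([
  [[0, 0.2, 0], [4, -0.7, -0.6], 1],
  [[0, 0, 0], [4, 0, 0], 1],
  [[0, 0, 0], [3, 0, 0], 1],
  [[0, 0, 0], [3, 0, 0], 1],
  [[0, 0, 0], [0, 0, 0], 1],
])

```text
clock: 50.45
eef_pos: [488.7, -5.3, 138.8]
tool_rot: [-3.141, 1.569, -3.115]
force: [-0.2, 0.0, -3.0]
width: 15.0
```

Run:
```python
from h import *
show()
```

```text
t 50.45 pos [488.7  -5.3 138.8] psi 91.48 x [-0.002 -0.    -1.   ] F [-0.2  0.  -3. ] T [ 0.01 -0.02 -0.01] w 15.0 q [ 0.46  0.7  -0.78  2.05  0.78  0.71  0.77]
```

Request:
jog_arm([
  [[0, 0, 0], [3, 0, 0], 1],
  [[0, 0, 0], [2, 0, 0], 1],
  [[0, 0, 0], [2, 0, 0], 1],
  [[0, 0, 0], [1.5, 0, 0], 1],
  [[0, 0, 0], [0, 0, 0], 1],
])

```text
clock: 51.08
eef_pos: [489.0, -5.3, 131.1]
tool_rot: [-2.621, 1.57, -2.595]
force: [-2.1, -1.1, 7.8]
width: 15.1
```

Run:
```python
from h import *
show()
```

```text
t 51.08 pos [489.   -5.3 131.1] psi 91.47 x [-0.001 -0.001 -1.   ] F [-2.1 -1.1  7.8] T [-0.13  0.52 -0.02] w 15.1 q [ 0.45  0.72 -0.76  2.06  0.79  0.69  0.76]
```

Request:
jog_arm([
  [[0, 0, 0], [0.8, 0, 0], 1],
  [[6, 0, 0], [0, 0, 0], 1],
  [[8, 0, 0], [0, 0, 0], 1],
  [[8, 0, 0], [0, 0, 0], 1],
  [[8, 0, 0], [0, 0, 0], 1],
  [[0, 0, 0], [0, 0, 0], 1],
])

```text
clock: 51.82
eef_pos: [489.7, -4.8, 130.8]
tool_rot: [0.016, 1.57, -0.483]
force: [-1.1, 0.1, 7.4]
width: 14.7
```

Run:
```python
from h import *
show()
```

```text
t 51.83 pos [489.7  -4.8 130.8] psi 61.41 x [ 0.001 -0.    -1.   ] F [-1.1  0.1  7.4] T [ 0.09  0.33 -0.25] w 14.7 q [ 0.37  0.67 -0.62  2.06  0.68  0.62  0.34]
```

Request:
jog_arm([
  [[8, 0, 0], [0.3, 0, 0], 1],
  [[8, 0, 0], [0, 0, 0], 1],
  [[8, 0, 0], [0, 0, 0], 1],
  [[8, 0, 0], [0, 0, 0], 1],
  [[8, 0, 0], [0, 0, 0], 1],
  [[6, 0, 0], [0, 0, 0], 1],
  [[0, 0, 0], [0, 0, 0], 1],
])

```text
clock: 52.7
eef_pos: [489.7, -4.5, 130.4]
tool_rot: [1.399, 1.57, 0.098]
force: [-1.1, 0.3, 8.2]
width: 15.1
```

Run:
```python
from bar import *
show(); d=grab('wrist'); P=pts(d); im=d['img'].astype(int); s,p,R=cur()
```

```text
t 52.7 pos [489.7  -4.5 130.4] psi 15.47 x [ 0.  0. -1.] F [-1.1  0.3  8.2] T [ 0.2  0.3 -0.1] w 15.1 q [ 0.2  0.6 -0.4  2.1  0.5  0.5 -0.2]
```

Request:
jog_arm([
  [[4, 0, 0], [0, 0, 0], 1],
  [[2, 0, 0], [0, 0, 0], 1],
  [[2, 0, 0], [0, 0, 0], 1],
  [[0, 0, 0], [0, 0, 0], 1],
])

```text
clock: 53.25
eef_pos: [489.5, -4.4, 130.4]
tool_rot: [1.904, 1.571, 0.466]
force: [-2.0, 0.4, 7.9]
width: 15.0
```

Run:
```python
from h import *
show()
```

```text
t 53.25 pos [489.5  -4.4 130.4] psi 7.6 x [ 0.  0. -1.] F [-2.   0.4  7.9] T [0.22 0.47 0.3 ] w 15.0 q [ 0.2   0.62 -0.37  2.07  0.43  0.52 -0.35]
```

Request:
jog_arm([
  [[1.5, 0, 0], [0, 0, 0], 1],
  [[1.5, 0, 0], [0, 0, 0], 1],
  [[0, 0, 0], [0, 0, 0], 1],
])

```text
clock: 53.62
eef_pos: [488.9, -4.4, 130.4]
tool_rot: [-0.828, 1.57, -2.313]
force: [-3.1, -0.0, 10.3]
width: 15.2
```

Run:
```python
from h import *
show()
```

```text
t 53.62 pos [488.9  -4.4 130.4] psi 4.87 x [-0.001 -0.001 -1.   ] F [-3.1 -0.  10.3] T [0.03 0.61 1.36] w 15.2 q [ 0.19  0.62 -0.35  2.07  0.42  0.52 -0.38]
```

Request:
jog_arm([
  [[0, 0, 0], [-1, 0, 0], 1],
  [[0, 0, 0], [-1, 0, 0], 1],
  [[0, 0, 0], [0, 0, 0], 1],
  [[0, 0, 0], [0, 0, 0], -1],
  [[0, 0, 0], [0, 0, 0], -1],
  [[0, 0, 0], [0, 0, 0], -1],
  [[0, 0, 0], [0, 0, 0], -1],
  [[0, 0, 0], [-10, 0, 0], -1],
])

```text
clock: 54.62
eef_pos: [488.4, -5.4, 141.3]
tool_rot: [-1.61, 1.568, -3.103]
force: [0.5, -0.1, -0.2]
width: 85.5
```

Request:
jog_arm([
  [[0, 0, 0], [-40, 0, 0], -1],
  [[0, 0, 0], [-50, 0, 0], -1],
  [[0, 0, 0], [-50, 0, 0], -1],
  [[0, 0, 0], [-15, 0, 0], -1],
  [[0, 0, 0], [0, 0, 0], -1],
  [[0, 0, 0], [0, 0, 0], -1],
])

```text
clock: 55.38
eef_pos: [488.2, -5.5, 295.2]
tool_rot: [-1.605, 1.566, -3.098]
force: [0.2, -0.5, 0.2]
width: 85.6
```

Run:
```python
from bar import *
show(); d=grab('wrist'); save(d,'w14',1.4); bar(d,(489,-5),133)
im=d['img'].astype(int)
```

```text
t 55.38 pos [488.2  -5.5 295.2] psi 4.46 x [-0. -0. -1.] F [ 0.2 -0.5  0.2] T [ 0.1 -0.  -0. ] w 85.6 q [ 0.3  0.4 -0.5  1.9  0.2  0.9 -0.2]
bar [489.2  -4.4] dims [np.float32(59.3), np.float32(15.8)] angle 97.14569 z 132.53794761806193 1435 (274, 155, 24, 74)
```

View pics/w14.png

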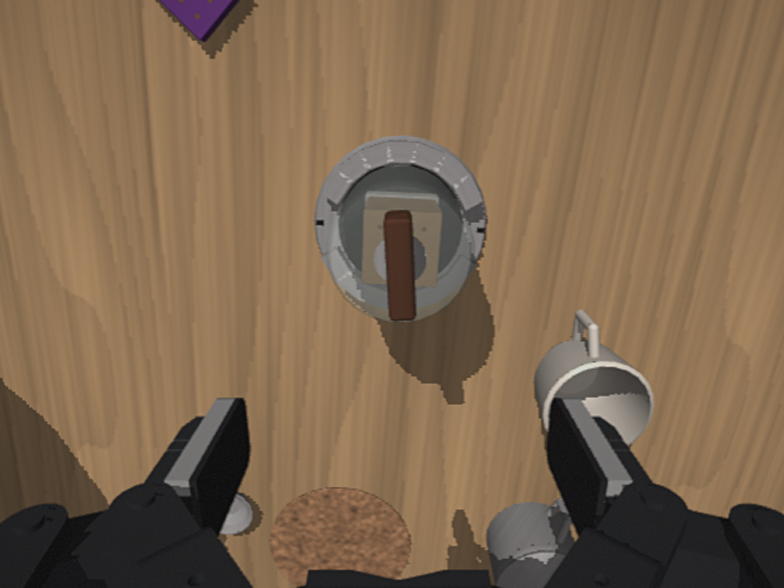

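The cover is locked. The bar is at 97.1 degrees, 84 degrees from the slots, and its top is at z 132.5 as at the start. The stack shows under the glass at about (402,240), and the cup and mat look undisturbed. I check the bystanders once and hand in.

Run:
```python
from h import *
a=np.load('top.npy',allow_pickle=True).item(); b=grab('top')
for n,(u,v) in dict(cup1=(197,243),cup2=(416,234),pot=(510,240)).items():
    u,v=int(u/1.4),int(v/1.4); s=np.s_[v-22:v+22,u-25:u+25]
    print(n,'median depth diff',np.median(abs(a['range_z'][s]-b['range_z'][s])),cv2.phaseCorrelate(a['img'][s].mean(-1).astype(np.float64),b['img'][s].mean(-1).astype(np.float64))[0])
print(finish_job())
```

```text
cup1 median depth diff 2.0773926 (0.006110608816292995, 0.5394682266379043)
cup2 median depth diff 2.2653198 (0.06871451582027888, 0.4858672184650885)
pot median depth diff 2.1712646 (-9.964385153859311, -23.000176362691654)
the job is handed in; nothing more can be done
None
```

The job is done and handed in. I freed the glass cover, stood it on the cork mat, stacked all five biscuits on the plate, then put the cover back, pressed it down and locked it.

**Last checks**
- **Stack:** five biscuits, top centre at (488.6, -5.3) mm and yaw 1.5°. The plate measured about (488.8, -5.2) mm and 1.5°.
- **Lock:** the cover turned about 84° from the slots until the stop pushed back (1.4 N m). The bar top is at z 132.5 mm, within about 0.1 mm of where it started.
- **Cover on the mat:** it was knocked about 36 mm aside while I was stacking and ended up partly off the mat, but upright. I found it again and picked it up from there without putting it back in the middle.
- **Cups:** compared with the first top picture they show a shift of about half a pixel. All depths differ by about 2 mm between the two pictures, which is within the calibration.
- **Sugar pot (check disagreed):** the picture match gave a large jump of (-10, -23) pixels. I put that down to the arm or its shadow being in the view, but did not confirm it before handing in. The pot's depth difference is about the same 2 mm as the cups', and I saw no sign of contact with the pot in any move.

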